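Fetch the timer from behind the reagent bottles

TASK

The bench timer is hemmed in by three reagent bottles and the slide box. Stand all three bottles upright in the white drip tray before you touch the timer, then lay the timer flat, screen up, in the middle of the closed log book and square to its edges, and only after that put each bottle back on the cork coaster it came from, centred as it stood. Never tip a bottle over, and leave the slide box where it is.

Things in the scene. Friction and masses are not known exactly. Their poses are not given: they have to be found in the camera images.
- bottle_small: Smallest reagent bottle, brown glass with a white screw cap: 52 mm diameter, 101 mm high. Straight-sided up to about 62 mm, then a sloping shoulder to the narrow neck and cap; grip it round the body. About 0.16 kg. Origin: centre of its underside, z up. Stands on one of the three coasters at the start (which one varies).
- bottle_white: White reagent bottle with a black screw cap: 56 mm diameter, 106 mm high. Straight-sided up to about 65 mm, then a sloping shoulder to the narrow neck and cap; grip it round the body. About 0.16 kg. Origin: centre of its underside, z up. Starts on one of the three coasters (which one varies).
- bottle_large: Largest reagent bottle, brown glass with a black screw cap: 60 mm diameter, 116 mm high. Straight-sided up to about 71 mm, then a sloping shoulder to the narrow neck and cap; grip it round the body. About 0.16 kg. Origin: centre of its underside, z up. Starts on one of the three coasters (which one varies).
- coaster_left: Cork coaster left of the timer, fixed to the worktop: disc of 72 mm diameter, 2 mm thick, a bottle stands on its middle at the start. Origin: centre of its underside. All three coasters look the same.
- coaster_front: Cork coaster in front of the timer (on the robot's side), fixed: disc of 72 mm diameter, 2 mm thick, a bottle on its middle at the start. Origin: centre of its underside.
- coaster_right: Cork coaster right of the timer, fixed: disc of 72 mm diameter, 2 mm thick, a bottle on its middle at the start. Origin: centre of its underside.
- timer: Bench timer, pale block with screen and three keys on top, loose, 60 g: 66 mm (own x) by 64 mm (own y), sides 17 mm high (19 over the keys). Origin: centre of its underside. Its back (+x) is about 9 mm from the slide box, so with the bottles gone it can be gripped only across y (64 mm); the 2 mm high rims of the left and right coasters, some 5 mm from its sides, then lie under the fingers.
- slide_box: Green flat slide box with its lid shut, 87 mm (own x) by 165 mm (own y) by 33 mm high, loose, 0.4 kg, standing close behind the timer. Origin: centre of its underside; its own -x side faces the timer. Must stay where it is.
- drip_tray: Shallow white plastic tray, fixed, empty at the start: 270 mm (own x) by 105 mm (own y) and 14 mm high outside, wall and floor 3 mm thick, so bottles stand 3 mm above the worktop. Origin: centre of its underside. It has room for three bottles in a row along x, 82 mm apart.
- log_book: Closed black log book lying flat, fixed: 150 mm (own x) by 106 mm (own y), 10 mm thick. Origin: centre of its underside, so its top is 10 mm above the origin.
Things that resemble listed ones, but are neither listed nor needed, are in the scene too. What is shaped like the bottle_white but blue or orange is not meant.

How it is judged:
By the outcome, as a careful person would: the job done as asked, in the order asked, and still so for the second after the job is handed in, with the robot touching nothing.
It also fails if it takes over 134 s, if anything falls off the work surface, if the arm or the gripper's body presses on something with over 40 N, if the wrist force passes 120 N, or if a joint passes its speed limit or range.

ROBOT

A 7-joint arm with a two-finger parallel gripper is mounted at the origin on a cart in front of the work surface, level with it; the furniture and walls round the work are solid. World frame = base frame: x ahead of the robot, y to its left, z up, the work surface at z = 0. Lengths are in m, angles in rad, forces in N, time in s.
With the tool pointing down it reaches from about 0.425 to 0.925 m from the base axis. Payload 6.8 kg.
Tool frame: the origin (TCP) lies on the centre line of the jaws, within the pads' length; the fingertips stand 8 mm ahead of it and the grasp point (between the pads) lies 11 mm behind it (ctrl.nose_length is the distance from the TCP to the fingertips, in m); z points along the fingers, y is the line along which they close (so a half turn about z gives the same grasp; the last joint's range is limited). The gripper opens to 88 mm and grips with 3 to 60 N. Pads are 20 mm wide; open, the fingers measure 115 mm over their backs; the gripper's body (75 mm by 178 mm) begins 61 mm behind the grasp point.
Start: joints at [1.097, 0.477, 0.022, 1.555, -0.011, 1.109, -0.083], TCP at [0.241, -0.63, 0.231] pointing down, gripper open.
Joint ranges: [-2.96, 2.96], [-0.34, 2.1], [-1.41, 1.46], [0.24, 2.44], [-1.37, 4.51], [0.17, 1.92], [-2.96, 2.96]. Speed limits (rad/s): [2.39, 2.39, 3.14, 3.14, 3.14, 3.14, 3.14].

INTERFACE

Orientations are given as a unit quaternion [x, y, z, w].
In Python, from workcell import ctrl, read_camera, calibration, order gives the robot as it stands. The module is installed in compiled form; this text tells all that it offers.
- The arm moves only by the tool step_arm, never from a script. Its arguments are lists of equal length, an entry for each row: "angular": the turn, a rotation vector about the tool's x, y, z in degrees, a list of three; "translation": the shift along the tool's x, y, z in cm, a list of three; "hand": the closure, from -1 (fully open) to 1 (shut), so that 0 is half open. In form: {"angular": [[ax, ay, az], ...], "translation": [[tx, ty, tz], ...], "hand": [hand, ...]}. A call has 1 to 8 rows; each row is the pose to reach, as a shift and turn from the pose commanded when the call began, along the tool's axes at that moment; what a row does not reach only later rows make up. A row lasts 1/12 s, in which the tool goes at most 41.7 mm and 7.16 degrees, less where a joint would pass 70% of its speed; a pose out of reach is approached as far as the arm can. A call with a gripper value outside its range is refused whole. The fingers move at their own pace and stop on an object; "grip_force" is the grip in N (left out, the last holds). Time passes only in rows, so rows that repeat a pose let the fingers close. It gives the time, the measured TCP pose, the force, the opening and the grip force at its end, in the units of the state.
- ctrl.get_obs(): the state, without advancing time (a new reading comes with each control period).
- read_camera(name): name is "side" or "top" or "wrist"; returns (picture, depth): 480x640x3 uint8, red, green, blue; 480x640 float32, m along the optical axis (not along the pixel's ray), 0 where there is no reading.
- calibration(name): a dict with "intrinsics" (3x3 intrinsics, pixels), "world_from_camera" (4x4, takes a point from camera to world coordinates); the wrist camera has in their place "tool_from_camera" (4x4, takes a point from camera to tool coordinates, whose origin is the TCP and whose axes are the flange's). Camera axes: x right, y down, z forward; pixel columns grow to the right and rows downward; lengths in m; the calibration is good to about 2 mm. The wrist camera is an equidistant fisheye: a pixel r from the principal point sees the ray r / f radians off the axis. A picture is of the moment at which its call begins: read the wrist's pose just before it. calibration takes no time and is no camera call.
- order.job_done(): hands the job in; it is judged then, once.
The state is a dict: "time_s": time; "q": joint angles; "qvel": joint speeds; "joint_torque": joint torques, N m; "tcp_pos": TCP position; "eef_rot": TCP orientation; "force": force on the tool from outside, world axes, zero at the start; "torque": the same for the moment, N m; "finger_gap": finger opening in m; "gripper_force": force on a finger pad.
Only numpy, scipy, OpenCV 4.12 (cv2) and the standard library are available. Lean on these libraries where they do the work, as an engineer would, in place of code of your own. Each camera call takes 0.05 s, during which the arm holds its last target. There are 200 camera calls.

## Working session

There is one attempt and no reset: what is moved stays moved. The work goes in short steps, Python scripts to look and compute and a tool call to move; the robot and the scene stay as the last step left them, time stands still between calls to the robot, and variables do not carry over. Pictures are saved under pics/ and viewed, at most 14 in all, crops included, and the job is handed in when it is done.

Besides the shell and the picture viewer there is one more tool, called after "Request:" as name(argument=value, ...) on one line, values as JSON. step_arm: Moves the arm, as the interface text tells. Its arguments: {"type":"object","properties":{"angular":{"type":"array","items":{"type":"array","items":{"type":"number"}}},"translation":{"type":"array","items":{"type":"array","items":{"type":"number"}}},"hand":{"type":"array","items":{"type":"number"}},"grip_force":{"type":"number"}},"required":["angular","translation","hand"]}

```bash
mkdir -p pics; python3 - <<'E'
from workcell import ctrl, read_camera, calibration
import cv2,numpy as np
o=ctrl.get_obs();print(o['time_s'],o['tcp_pos'],o['eef_rot'],o['finger_gap'],ctrl.nose_length)
for n in("top","side"):
    p,d=read_camera(n);np.savez(f'{n}0.npz',p=p,d=d);cv2.imwrite(f'pics/{n}0.png',p[:,:,::-1]);c=calibration(n);print(n,c)
print(calibration("wrist"))
E
```

```text
0.0 [ 0.24120346 -0.62981706  0.22969826] [ 9.83322674e-01  1.81867326e-01 -2.24304123e-04 -8.62692817e-04] 0.08760220030446834 0.008
top {'intrinsics': array([[583.0424947 ,   0.        , 317.15036171],
       [  0.        , 583.0424947 , 235.53714295],
       [  0.        ,   0.        ,   1.        ]]), 'world_from_camera': array([[ 0.01652374, -0.9920355 ,  0.12487003,  0.28821806],
       [-0.99972173, -0.01428922,  0.01876937,  0.18583557],
       [-0.01683558, -0.12514542, -0.99199556,  1.12003853],
       [ 0.        ,  0.        ,  0.        ,  1.        ]])}
side {'intrinsics': array([[447.68857075,   0.        , 320.35815339],
       [  0.        , 447.68857075, 242.54390037],
       [  0.        ,   0.        ,   1.        ]]), 'world_from_camera': array([[-0.99694448, -0.03162628,  0.0714246 ,  0.36189737],
       [-0.07658903,  0.57551904, -0.81419405,  0.94981554],
       [-0.01535629, -0.81717661, -0.57618276,  0.59408207],
       [ 0.        ,  0.        ,  0.        ,  1.        ]])}
{'intrinsics': array([[371.64829954,   0.        , 317.2468833 ],
       [  0.        , 371.64829954, 241.00546981],
       [  0.        ,   0.        ,   1.        ]]), 'tool_from_camera': array([[-6.18388219e-05, -9.65300997e-01, -2.61139774e-01,
         7.07547771e-02],
       [ 9.99999775e-01, -2.34141704e-04,  6.28699372e-04,
        -8.17569144e-04],
       [-6.68027842e-04, -2.61139677e-01,  9.65300794e-01,
        -1.53820220e-01],
       [ 0.00000000e+00,  0.00000000e+00,  0.00000000e+00,
         1.00000000e+00]])}
```

View pics/top0.png

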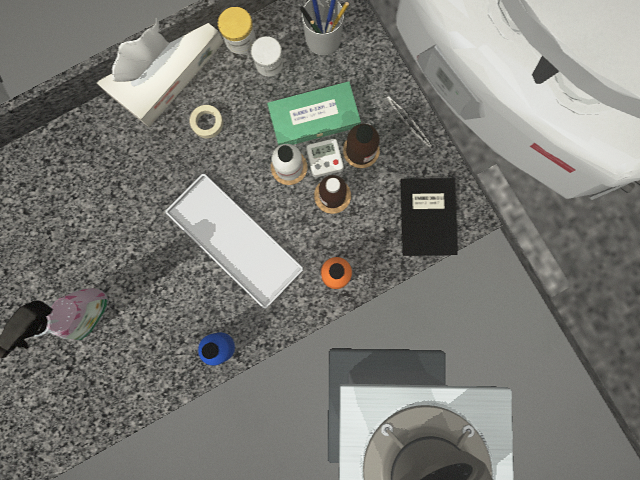

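View pics/side0.png

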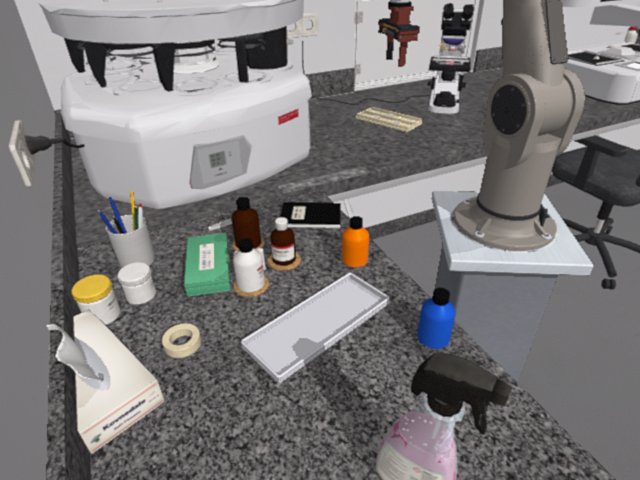

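The top view shows, with candidates by pixel:
- **Bottles on coasters:** white at (286,160), left; small brown with white cap at (333,190), front; large brown with black cap at (362,140), right. The orange bottle (337,272) and blue bottle (216,348) are decoys, and the tubs at (235,25) and (266,55) are not wanted.
- **Other things:** timer (324,157), slide box (314,112), tray (235,240), book (429,217).

The side view agrees. Next I'll measure and take a close crop.

```bash
cat > h.py <<'E'
import numpy as np,cv2
from workcell import ctrl, read_camera, calibration
from scipy.spatial.transform import Rotation as R
def ray(n,u,v,z):
    c=calibration(n);K=c['intrinsics'];T=c['world_from_camera']
    d=T[:3,:3]@np.array([(u-K[0,2])/K[0,0],(v-K[1,2])/K[1,1],1]);o=T[:3,3]
    return o+d*(z-o[2])/d[2]
def cloud(n,d):
    c=calibration(n);K=c['intrinsics'];T=c['world_from_camera']
    v,u=np.mgrid[:480,:640]
    P=np.stack([(u-K[0,2])/K[0,0]*d,(v-K[1,2])/K[1,1]*d,d],-1)
    return P@T[:3,:3].T+T[:3,3]
E
python3 - <<'E'
from h import *
f=np.load('top0.npz');p=f['p'];d=f['d'];P=cloud('top',d);z=P[...,2]
hsv=cv2.cvtColor(p,cv2.COLOR_RGB2HSV);H,S,V=[hsv[...,i].astype(int) for i in range(3)]
v,u=np.mgrid[:480,:640]
def box(u0,u1,v0,v1): return (u>=u0)&(u<u1)&(v>=v0)&(v<v1)
def rect(name,m,zp):
    m=m.astype(np.uint8);n,l,s,_=cv2.connectedComponentsWithStats(m);k=1+s[1:,4].argmax();m=l==k
    pts=np.array([ray('top',a,b,zp)[:2]*1000 for a,b in zip(u[m],v[m])],np.float32)
    print(name,m.sum(),'zmed',np.median(z[m]),cv2.minAreaRect(pts))
rect('tray',box(150,320,165,315)&(S<25)&(V>125),.014)
rect('book',box(395,462,172,262)&((V<45)|(box(410,447,190,212))),.010)
rect('green',box(255,370,75,150)&(((H>60)&(H<90)&(S>90))|box(288,335,95,122)),.033)
rect('timer',box(300,346,135,180)&(z>.011)&(z<.026),.018)
for n,b,h in(('white',box(265,308,135,185),.106),('small',box(312,352,168,215),.101),('large',box(343,384,118,170),.116)):
    m=b&(z>h+.002-.006); q=P[m]; print(n,m.sum(),q.mean(0),u[m].mean(),v[m].mean(),ray('top',u[m].mean(),v[m].mean(),h+.002))
for n,b in(('orange',box(315,360,250,295)),('blue',box(190,240,325,370))): m=b&(z>.09);print(n,P[m].mean(0))
cv2.imwrite('pics/c1.png',cv2.resize(p[75:265,255:465,::-1],None,fx=3.1,fy=3.1,interpolation=cv2.INTER_CUBIC))
# obstacles heights right/back
for y in(-.02,-.06,-.1,-.15,-.2,-.25,-.3):
  print(y,[round(float(np.max(z[(abs(P[...,0]-x)<.02)&(abs(P[...,1]-y)<.02)&(d>0)],initial=-1)),2) for x in np.arange(.2,.75,.05)])
E
```

```text
Traceback (most recent call last):
  File "h.py", line 5, in ray
    c=calibration(n);K=c['intrinsics'];T=c['world_from_camera']
ValueError: time passes only in moves, steps and waits
```

```bash
cat > h.py <<'E'
import numpy as np,cv2,functools
from workcell import ctrl, read_camera, calibration
from scipy.spatial.transform import Rotation as R
cal=functools.cache(calibration)
def ray(n,u,v,z):
    c=cal(n);K=c['intrinsics'];T=c['world_from_camera']
    d=T[:3,:3]@np.array([(u-K[0,2])/K[0,0],(v-K[1,2])/K[1,1],1]);o=T[:3,3]
    return o+d*(z-o[2])/d[2]
def cloud(n,d):
    c=cal(n);K=c['intrinsics'];T=c['world_from_camera']
    v,u=np.mgrid[:480,:640]
    P=np.stack([(u-K[0,2])/K[0,0]*d,(v-K[1,2])/K[1,1]*d,d],-1)
    return P@T[:3,:3].T+T[:3,3]
E
python3 - <<'E'
from h import *
f=np.load('top0.npz');p=f['p'];d=f['d'];P=cloud('top',d);z=P[...,2]
hsv=cv2.cvtColor(p,cv2.COLOR_RGB2HSV);H,S,V=[hsv[...,i].astype(int) for i in range(3)]
v,u=np.mgrid[:480,:640]
def box(u0,u1,v0,v1): return (u>=u0)&(u<u1)&(v>=v0)&(v<v1)
def rect(name,m,zp):
    m=m.astype(np.uint8);n,l,s,_=cv2.connectedComponentsWithStats(m);k=1+s[1:,4].argmax();m=l==k
    pts=np.array([ray('top',a,b,zp)[:2]*1000 for a,b in zip(u[m],v[m])],np.float32)
    print(name,m.sum(),'zmed',np.median(z[m]),cv2.minAreaRect(pts))
rect('tray',box(150,320,165,315)&(S<25)&(V>125),.014)
rect('book',box(395,462,172,262)&((V<45)|(box(410,447,190,212))),.010)
rect('green',box(255,370,75,150)&(((H>60)&(H<90)&(S>90))|box(288,335,95,122)),.033)
rect('timer',box(300,346,135,180)&(z>.011)&(z<.026),.018)
for n,b,h in(('white',box(265,308,135,185),.106),('small',box(312,352,168,215),.101),('large',box(343,384,118,170),.116)):
    m=b&(z>h+.002-.006); q=P[m]; print(n,m.sum(),q.mean(0),u[m].mean(),v[m].mean(),ray('top',u[m].mean(),v[m].mean(),h+.002))
for n,b in(('orange',box(315,360,250,295)),('blue',box(190,240,325,370))): m=b&(z>.09);print(n,P[m].mean(0))
cv2.imwrite('pics/c1.png',cv2.resize(p[75:265,255:465,::-1],None,fx=3.1,fy=3.1,interpolation=cv2.INTER_CUBIC))
for y in(-.02,-.06,-.1,-.15,-.2,-.25,-.3):
  print(y,[round(float(np.max(z[(abs(P[...,0]-x)<.02)&(abs(P[...,1]-y)<.02)&(d>0)],initial=-1)),2) for x in np.arange(.2,.75,.05)])
E
```

```text
tray 8168 zmed 0.003090743824462394 ((399.24853515625, 388.73779296875), (279.606201171875, 162.67698669433594), 47.25483703613281)
book 4166 zmed 0.009616418418302408 ((468.4775390625, -7.542530059814453), (149.79776000976562, 107.73504638671875), 0.7273532152175903)
green 3297 zmed 0.03268522784681571 ((666.801513671875, 217.6982421875), (89.8941421508789, 163.4601593017578), 16.369224548339844)
timer 1022 zmed 0.016869822613245544 ((580.6649780273438, 194.67059326171875), (65.15132141113281, 61.78782272338867), 14.743449211120605)
white 200 [0.54895019 0.26041208 0.16325471] 285.125 153.02 [0.56308708 0.26454833 0.108     ]
small 161 [0.5001208  0.17887424 0.14068803] 332.832298136646 184.6086956521739 [0.50785751 0.17871516 0.103     ]
large 215 [0.5964513  0.12455208 0.12697629] 364.45581395348836 132.74418604651163 [0.59885886 0.12411787 0.118     ]
orange [0.35177079 0.1708297  0.15007449]
blue [0.21883206 0.37477746 0.16178018]
-0.02 [-0.79, -0.79, -0.79, 0.0, 0.02, 0.02, 0.02, 0.01, 0.01, 0.46, 0.42]
-0.06 [-0.8, -0.79, -0.8, -0.79, 0.02, 0.02, 0.02, 0.01, 0.47, 0.47, 0.3]
-0.1 [-0.79, -0.8, -0.79, -0.79, 0.0, 0.01, 0.01, 0.47, 0.47, 0.47, 0.3]
-0.15 [-0.79, -0.8, -0.79, -0.8, -0.79, 0.02, 0.02, 0.47, 0.47, 0.47, -1.0]
-0.2 [-0.79, -0.79, -0.8, 0.02, 0.02, 0.02, 0.28, 0.44, 0.3, -1.0, -1.0]
-0.25 [-0.79, 0.02, 0.02, 0.02, 0.02, 0.02, 0.28, 0.29, 0.29, -1.0, -1.0]
-0.3 [0.02, 0.02, 0.02, 0.02, 0.02, 0.02, 0.25, -1.0, -1.0, -1.0, -1.0]
```

View pics/c1.png

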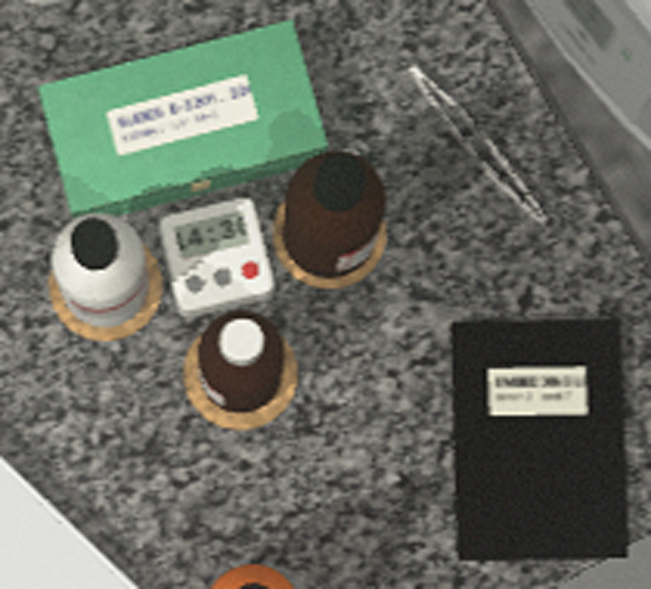

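```bash
python3 - <<'E'
from h import *
np.set_printoptions(precision=4,suppress=True)
for n,u,v,h in(('white',285.6,153.4,.108),('cL',289.2,166.6,.001),('small',332.7,185,.103),('cF',332.9,194.7,.001),('large',364.4,133.7,.118),('cR',361.6,149.8,.001)): print(n,ray('top',u,v,h))
t=[ray('top',u,v,.014) for u,v in((204,175),(168,208),(266,306),(302,268))];print(*t)
f=np.load('top0.npz');p=f['p']
q=p[165:315,158:312,::-1];m=cv2.inRange(q,(125,125,125),(255,255,255));m=cv2.morphologyEx(m,cv2.MORPH_OPEN,np.ones((5,5)))
m=cv2.morphologyEx(m,cv2.MORPH_CLOSE,np.ones((25,25)));c=max(cv2.findContours(m,0,2)[0],key=cv2.contourArea)[:,0]
w=np.array([ray('top',158+a,165+b,.014)[:2]*1000 for a,b in c],np.float32);print(cv2.minAreaRect(w))
o=ctrl.get_obs();print(R.from_quat(o['eef_rot']).as_matrix())
E
```

```text
white [0.5624 0.2637 0.108 ]
cL [0.5649 0.2642 0.001 ]
small [0.5071 0.1789 0.103 ]
cF [0.5098 0.1776 0.001 ]
large [0.5971 0.1242 0.118 ]
cR [0.6005 0.1223 0.001 ]
[0.5429 0.4287 0.014 ] [0.4769 0.4959 0.014 ] [0.2921 0.301  0.014 ] [0.3649 0.2345 0.014 ]
((417.4634704589844, 363.23486328125), (297.92901611328125, 133.11981201171875), 47.03810501098633)
[[ 0.9339  0.3577 -0.0007]
 [ 0.3577 -0.9339  0.0014]
 [-0.0001 -0.0016 -1.    ]]
```

```bash
cat >> h.py <<'E'
def rel(frm,to,yf,yt=None):
    yt=yf if yt is None else yt
    c,s=np.cos(np.radians(yf)),np.sin(np.radians(yf));d=np.array(to)-frm
    return np.round([100*(c*d[0]+s*d[1]),100*(s*d[0]-c*d[1]),-100*d[2]],2),'rz',round(yf-yt,1)
def pose():
    o=ctrl.get_obs();m=R.from_quat(o['eef_rot']).as_matrix()
    return o['tcp_pos'],np.degrees(np.arctan2(m[1,0],m[0,0])),m
E
python3 - <<'E'
from h import *
W=[((.2412,-.6298,.2297),20.96),((.31,-.42,.30),20.96),((.38,-.2,.30),20.96),((.47,.04,.25),47),((.55,.10,.20),47),((.6,.123,.13),47)]
for a,b in zip(W,W[1:]):print(b,rel(a[0],b[0],a[1],b[1]))
E
```

```text
((0.31, -0.42, 0.3), 20.96) (array([ 13.93, -17.13,  -7.03]), 'rz', 0.0)
((0.38, -0.2, 0.3), 20.96) (array([ 14.41, -18.04,  -0.  ]), 'rz', 0.0)
((0.47, 0.04, 0.25), 47) (array([ 16.99, -19.19,   5.  ]), 'rz', -26.0)
((0.55, 0.1, 0.2), 47) (array([9.84, 1.76, 5.  ]), 'rz', 0)
((0.6, 0.123, 0.13), 47) (array([5.09, 2.09, 7.  ]), 'rz', 0)
```

Request:
step_arm(angular=[[0,0,0],[0,0,0],[0,0,0],[0,0,0],[0,0,0],[0,0,0],[0,0,0],[0,0,0]], translation=[[2,-2.4,-1],[4,-4.8,-2],[6,-7.2,-3],[8,-9.6,-4],[10,-12,-5],[12,-14.5,-6],[13.9,-17.1,-7],[13.9,-17.1,-7]], hand=[-1,-1,-1,-1,-1,-1,-1,-1], grip_force=20)

```text
time_s: 0.77
tcp_pos: [0.3134, -0.4157, 0.3025]
eef_rot: [0.983, 0.186, 0.001, 0.0]
force: [0.3, -0.1, -0.2]
finger_gap: 0.0878
gripper_force: 0.0
```

Request:
step_arm(angular=[[0,0,0],[0,0,0],[0,0,0],[0,0,0],[0,0,0],[0,0,0],[0,0,0],[0,0,0]], translation=[[2,-2.5,0],[4,-5,0],[6,-7.5,0],[8,-10,0],[10,-12.5,0],[12,-15,0],[14.4,-18,0],[14.4,-18,0]], hand=[-1,-1,-1,-1,-1,-1,-1,-1])

```text
time_s: 1.43
tcp_pos: [0.3822, -0.1951, 0.3007]
eef_rot: [0.983, 0.186, 0.001, -0.001]
force: [-0.1, -0.3, -0.3]
finger_gap: 0.0878
gripper_force: 0.0
```

Request:
step_arm(angular=[[0,0,-3.5],[0,0,-7],[0,0,-11],[0,0,-15],[0,0,-19],[0,0,-23],[0,0,-26],[0,0,-26]], translation=[[2.4,-2.7,0.7],[4.8,-5.4,1.4],[7.2,-8.1,2.1],[9.7,-10.8,2.8],[12,-13.5,3.5],[14.5,-16.2,4.2],[16.8,-19.2,5],[16.8,-19.2,5]], hand=[-1,-1,-1,-1,-1,-1,-1,-1])

```text
time_s: 2.1
tcp_pos: [0.4691, 0.045, 0.2496]
eef_rot: [0.915, 0.404, 0.001, -0.002]
force: [-0.8, 0.6, 0.2]
finger_gap: 0.0879
gripper_force: 0.0
```

```bash
python3 - <<'E'
from h import *
t,y,m=pose();print(t,y,ctrl.get_obs()['q']);print(m[:,2])
p,d=read_camera('wrist');np.savez('w1.npz',p=p,d=d,t=t,m=m);cv2.imwrite('pics/w1.png',p[:,:,::-1])
print(rel(t,(.6,.123,.18),y),rel(t,(.6,.123,.052),y))
E
```

```text
[0.4690621  0.04500481 0.24961881] 47.62032428291066 [ 0.28637599  0.16271913 -0.56210574  1.97201103  0.09609204  1.0331185
 -1.05869636]
[-5.99018757e-04  3.93217353e-03 -9.99992090e-01]
(array([14.59,  4.42,  6.96]), 'rz', np.float64(0.0)) (array([14.59,  4.42, 19.76]), 'rz', np.float64(0.0))
```

View pics/w1.png

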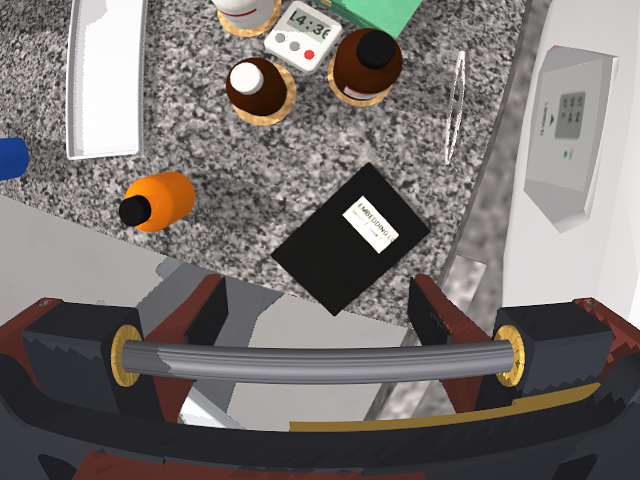

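Wrist view shows the book corners (371,163), (430,231), (334,315), (272,257), the large bottle's cap at (376,49), the small bottle's cap at (247,78) and the orange decoy at (160,200). The tray's near edge is at the left.

```bash
cat >> h.py <<'E'
def wray(t,m,u,v,z):
    c=cal('wrist');K=c['intrinsics'];T=c['tool_from_camera']
    a,b=(u-K[0,2])/K[0,0],(v-K[1,2])/K[1,1];r=np.hypot(a,b);k=np.sinc(r/np.pi)
    d=m@(T[:3,:3]@np.array([a*k,b*k,np.cos(r)]));o=np.array(t)+m@T[:3,3]
    return o+d*(z-o[2])/d[2]
E
python3 - <<'E'
from h import *
np.set_printoptions(precision=4,suppress=True)
f=np.load('w1.npz');t,m=f['t'],f['m']
print(wray(t,m,376,49,.118),wray(t,m,247,78,.103))
b=[wray(t,m,u,v,.01) for u,v in((371,163),(430,231),(334,315),(272,257))];print(*b,np.mean(b,0))
E
```

```text
[0.6    0.1236 0.118 ] [0.5113 0.1771 0.103 ]
[0.5443 0.0452 0.01  ] [ 0.5459 -0.0563  0.01  ] [ 0.3984 -0.0594  0.01  ] [0.3947 0.0407 0.01  ] [ 0.4708 -0.0075  0.01  ]
```

Request:
step_arm(angular=[[0,0,0],[0,0,0],[0,0,0],[0,0,0],[0,0,0],[0,0,0],[0,0,0],[0,0,0]], translation=[[3,1,1.5],[6,2,3],[9,3,4.5],[12,4,6],[14.6,4.4,7],[14.6,4.4,7],[14.6,4.4,9],[14.6,4.4,10]], hand=[-1,-1,-1,-1,-1,-1,-1,-1])

```text
time_s: 2.82
tcp_pos: [0.5997, 0.1128, 0.149]
eef_rot: [0.918, 0.398, -0.001, 0.0]
force: [-0.3, 0.2, 0.1]
finger_gap: 0.0879
gripper_force: 0.0
```

```bash
python3 - <<'E'
from h import *
t,y,m=pose();print(t,y,rel(t,(.6,.1235,.052),y))
p,d=read_camera('wrist');np.savez('w2.npz',p=p,d=d,t=t,m=m);cv2.imwrite('pics/w2.png',p[:,:,::-1])
E
```

```text
[0.59965317 0.11279047 0.14903138] 46.872507294364 (array([ 0.81, -0.71,  9.7 ]), 'rz', np.float64(0.0))
```

View pics/w2.png

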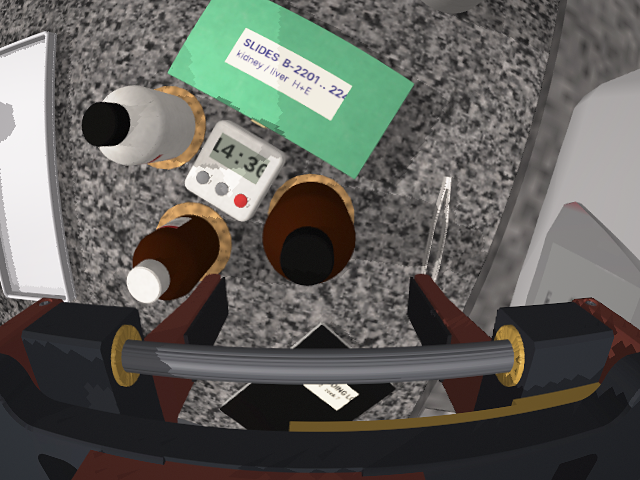

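```bash
python3 - <<'E'
from h import *
np.set_printoptions(precision=4,suppress=True)
f=np.load('w2.npz');t,m=f['t'],f['m']
print('caps',wray(t,m,308,253,.118),wray(t,m,148,282,.103),wray(t,m,103,124,.108))
# timer top corners
c=[wray(t,m,u,v,.017) for u,v in((219,121),(288,157),(244,222),(184,184))];print(*c,np.mean(c,0))
o=ctrl.get_obs();print(o['tcp_pos'],o['qvel'])
E
```

```text
caps [0.6055 0.1273 0.118 ] [0.5157 0.1784 0.103 ] [0.569  0.2628 0.108 ]
[0.6049 0.2309 0.017 ] [0.6237 0.1724 0.017 ] [0.5627 0.1599 0.017 ] [0.5488 0.2166 0.017 ] [0.585 0.195 0.017]
[0.5983 0.1122 0.1473] [ 0.0067 -0.0236 -0.0069  0.0003 -0.0193  0.0504  0.0142]
```

Request:
step_arm(angular=[[0,0,0],[0,0,0],[0,0,0],[0,0,0],[0,0,0],[0,0,0],[0,0,0],[0,0,0]], translation=[[0.7,-0.6,0],[0.7,-0.6,2],[0.7,-0.6,4],[0.7,-0.6,6],[0.7,-0.6,8],[0.7,-0.6,9],[0.7,-0.6,9.7],[0.7,-0.6,9.7]], hand=[-1,-1,-1,-1,-1,-1,-1,-1])

```text
time_s: 3.53
tcp_pos: [0.6002, 0.1238, 0.0533]
eef_rot: [0.917, 0.398, -0.001, -0.0]
force: [0.0, -0.9, -0.1]
finger_gap: 0.088
gripper_force: 0.0
```

Request:
step_arm(angular=[[0,0,0],[0,0,0],[0,0,0],[0,0,0],[0,0,0],[0,0,0],[0,0,0],[0,0,0]], translation=[[0,0,0],[0,0,0],[0,0,0],[0,0,0],[0,0,0],[0,0,0],[0,0,0],[0,0,0]], hand=[-0.6,-0.2,1,1,1,1,1,1], grip_force=15)

```text
time_s: 4.2
tcp_pos: [0.6012, 0.1239, 0.0544]
eef_rot: [0.917, 0.398, 0.001, 0.0]
force: [-0.7, -1.8, 6.2]
finger_gap: 0.0589
gripper_force: 15.0
```

```bash
python3 - <<'E'
from h import *
t,y,m=pose();o=ctrl.get_obs();print(t,y,o['finger_gap'],o['gripper_force'],o['force'],o['torque'])
E
```

```text
[0.60119668 0.1239153  0.05436915] 46.94873024436538 0.05890827718106742 15.00851620832691 [-0.739568   -1.78482892  6.23005604] [-0.18251353  0.0577499   0.05552023]
```

Request:
step_arm(angular=[[0,0,0],[0,0,0],[0,0,0],[0,0,0],[0,0,0],[0,0,0],[0,0,0],[0,0,0]], translation=[[0,0,-1],[0,0,-3],[0,0,-5],[0,0,-7],[0,0,-9],[0,0,-11],[0,0,-13],[0,0,-13]], hand=[1,1,1,1,1,1,1,1], grip_force=25)

```text
time_s: 4.87
tcp_pos: [0.6024, 0.1249, 0.1879]
eef_rot: [0.917, 0.398, 0.003, 0.0]
force: [0.6, -0.2, -1.3]
finger_gap: 0.0586
gripper_force: 25.0
```

Request:
step_arm(angular=[[0,0,0],[0,0,0],[0,0,0],[0,0,0],[0,0,0],[0,0,0],[0,0,0],[0,0,0]], translation=[[1,-2,0],[2.4,-5,0],[3.8,-8,0],[5.2,-11,0],[6.5,-14,0],[7.8,-17,0],[9.1,-20,0],[10.4,-23,0]], hand=[1,1,1,1,1,1,1,1])

```text
time_s: 5.53
tcp_pos: [0.502, 0.3578, 0.1827]
eef_rot: [0.917, 0.398, -0.001, 0.0]
force: [-0.3, 0.0, -1.9]
finger_gap: 0.0589
gripper_force: 25.0
```

Request:
step_arm(angular=[[0,0,0],[0,0,0],[0,0,0],[0,0,0]], translation=[[1.4,-3,0],[2.4,-5.5,0],[3,-6.7,0],[3,-6.7,0]], hand=[1,1,1,1])

```text
time_s: 5.87
tcp_pos: [0.4721, 0.4278, 0.183]
eef_rot: [0.916, 0.401, -0.001, -0.001]
force: [-0.0, 0.2, -1.7]
finger_gap: 0.059
gripper_force: 25.0
```

```bash
python3 - <<'E'
from h import *
t,y,m=pose();o=ctrl.get_obs();print(t,y,o['finger_gap'],o['gripper_force'],o['force'])
p,d=read_camera('wrist');np.savez('w3.npz',p=p,d=d,t=t,m=m);cv2.imwrite('pics/w3.png',p[:,:,::-1])
E
```

```text
[0.47205646 0.42781236 0.1830461 ] 47.285535826005656 0.05903422887589958 24.99693883877626 [-0.01359215  0.16861974 -1.72167551]
```

View pics/w3.png

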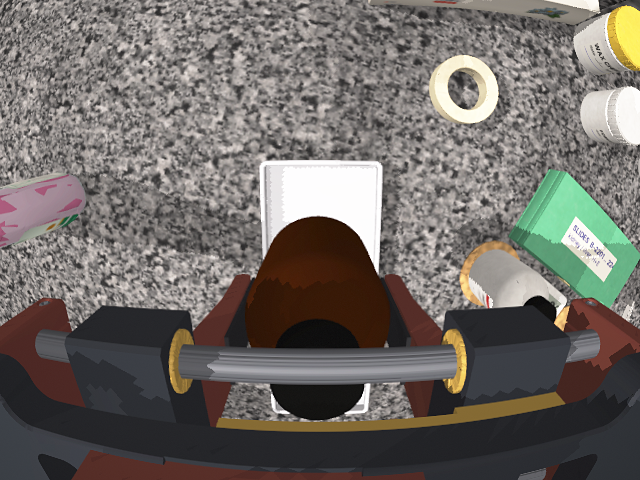

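The tray sits centred beneath the held bottle. Its far corners are at (262,162) and (381,162), the near ones at about (272,416) and (369,416).

```bash
python3 - <<'E'
from h import *
np.set_printoptions(precision=4,suppress=True)
f=np.load('w3.npz');t,m=f['t'],f['m']
c=[wray(t,m,u,v,.014) for u,v in((262,162),(381,162),(369,416),(272,416))];print(*c,np.mean(c,0))
T,y,_=pose()
far=(c[0]+c[1])/2; ax=m[:,0]; print(far-ax*.135, 'slotA',far-ax*.053, rel(T,list((far-ax*.053)[:2])+[.0565],y))
E
```

```text
[0.4731 0.5015 0.014 ] [0.5493 0.4313 0.014 ] [0.3634 0.2251 0.014 ] [0.2825 0.3    0.014 ] [0.4171 0.3645 0.014 ]
[0.4196 0.3672 0.0141] slotA [0.4752 0.4275 0.014 ] (array([ 0.25, -0.07, 12.64]), 'rz', np.float64(0.0))
```

Request:
step_arm(angular=[[0,0,0],[0,0,0],[0,0,0],[0,0,0],[0,0,0],[0,0,0],[0,0,0],[0,0,0]], translation=[[0.1,0,2],[0.2,0,4.5],[0.2,0,7],[0.2,0,9.5],[0.2,0,11.5],[0.2,0,12.4],[0.2,0,12.8],[0.2,0,12.8]], hand=[1,1,1,1,1,1,1,1])

```text
time_s: 6.58
tcp_pos: [0.4779, 0.4238, 0.0558]
eef_rot: [0.918, 0.397, -0.0, 0.001]
force: [-0.1, 0.6, -1.1]
finger_gap: 0.0589
gripper_force: 25.0
```

Request:
step_arm(angular=[[0,0,0],[0,0,0],[0,0,0],[0,0,0]], translation=[[0,0,0],[0,0,0],[0,0,0],[0,0,0]], hand=[1,1,1,1])

```text
time_s: 6.92
tcp_pos: [0.4767, 0.4259, 0.056]
eef_rot: [0.917, 0.398, 0.0, -0.0]
force: [-1.2, -0.3, -0.5]
finger_gap: 0.0585
gripper_force: 25.0
```

Request:
step_arm(angular=[[0,0,0],[0,0,0],[0,0,0],[0,0,0],[0,0,0],[0,0,0],[0,0,0],[0,0,0]], translation=[[0,0,0],[0,0,0],[0,0,0],[0,0,0],[0,0,-1],[0,0,-3],[0,0,-5],[0,0,-7]], hand=[-1,-1,-1,-1,-1,-1,-1,-1])

```text
time_s: 7.58
tcp_pos: [0.4762, 0.4261, 0.1271]
eef_rot: [0.917, 0.399, -0.0, -0.0]
force: [1.3, 0.8, -0.5]
finger_gap: 0.0877
gripper_force: 0.0
```

Request:
step_arm(angular=[[0,0,0],[0,0,0],[0,0,0],[0,0,0],[0,0,0],[0,0,0],[0,0,0],[0,0,0]], translation=[[0,0,-3],[0,0,-6],[-1.5,4,-6],[-3,8,-6],[-4.5,12,-6],[-5.8,16,-6],[-5.8,17.5,-6],[-5.8,17.5,-6]], hand=[-1,-1,-1,-1,-1,-1,-1,-1])

```text
time_s: 8.25
tcp_pos: [0.5687, 0.2577, 0.1862]
eef_rot: [0.919, 0.394, 0.0, 0.002]
force: [0.0, -0.5, -0.4]
finger_gap: 0.0877
gripper_force: 0.0
```

Request:
step_arm(angular=[[0,0,0],[0,0,0]], translation=[[0,0,0],[0,0,0]], hand=[-1,-1])

```text
time_s: 8.42
tcp_pos: [0.5639, 0.2657, 0.1863]
eef_rot: [0.917, 0.399, 0.0, -0.001]
force: [0.4, 0.2, 0.8]
finger_gap: 0.088
gripper_force: 0.0
```

```bash
python3 - <<'E'
from h import *
t,y,m=pose();o=ctrl.get_obs();print(t,y,o['finger_gap'],o['force'],o['qvel'].round(3))
p,d=read_camera('wrist');np.savez('w4.npz',p=p,d=d,t=t,m=m);cv2.imwrite('pics/w4.png',p[:,:,::-1])
E
```

```text
[0.56387453 0.26570225 0.18630568] 47.04777089388695 0.08795913447424235 [0.38671349 0.17949294 0.78161374] [-0.018  0.002 -0.013  0.005  0.004 -0.001  0.001]
```

View pics/w4.png

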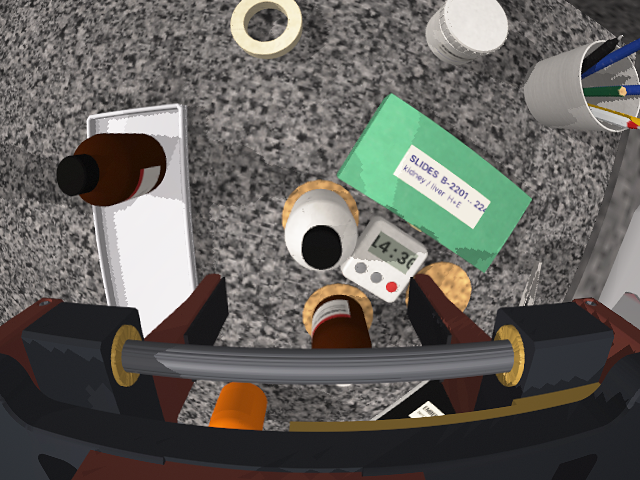

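The large bottle stands in the tray. The white bottle's cap is at (321,247), centred between the jaws, and the free right coaster is at about (437,293).

```bash
python3 - <<'E'
from h import *
np.set_printoptions(precision=4,suppress=True)
f=np.load('w4.npz');t,m=f['t'],f['m']
w=wray(t,m,321,247,.108);print(w,rel(t,(w[0],w[1],.045),47))
c=[wray(t,m,u,v,.017) for u,v in((373,219),(428,257),(391,304),(341,268))];print(*c,np.mean(c,0))
E
```

```text
[0.568  0.2678 0.108 ] (array([ 0.43,  0.16, 14.13]), 'rz', 0)
[0.6026 0.2354 0.017 ] [0.6178 0.1721 0.017 ] [0.5614 0.1597 0.017 ] [0.5506 0.2207 0.017 ] [0.5831 0.197  0.017 ]
```

Request:
step_arm(angular=[[0,0,0],[0,0,0],[0,0,0],[0,0,0],[0,0,0],[0,0,0],[0,0,0],[0,0,0]], translation=[[0.2,0.1,2.5],[0.2,0.1,5],[0.2,0.1,7.5],[0.2,0.1,10],[0.2,0.1,12],[0.2,0.1,13.5],[0.2,0.1,14],[0.2,0.1,14]], hand=[-1,-1,-1,-1,-1,-1,-1,-1])

```text
time_s: 9.13
tcp_pos: [0.5656, 0.2658, 0.0447]
eef_rot: [0.917, 0.399, -0.001, -0.0]
force: [0.1, 0.5, -0.6]
finger_gap: 0.0877
gripper_force: 0.0
```

Request:
step_arm(angular=[[0,0,0],[0,0,0],[0,0,0],[0,0,0],[0,0,0],[0,0,0],[0,0,0],[0,0,0]], translation=[[0,0,0],[0,0,0],[0,0,0],[0,0,0],[0,0,0],[0,0,0],[0,0,0],[0,0,0]], hand=[-0.6,-0.2,1,1,1,1,1,1], grip_force=20)

```text
time_s: 9.8
tcp_pos: [0.5671, 0.2651, 0.0463]
eef_rot: [0.917, 0.398, 0.0, 0.0]
force: [-0.6, -1.7, 5.7]
finger_gap: 0.055
gripper_force: 20.0
```

Request:
step_arm(angular=[[0,0,0],[0,0,0],[0,0,0],[0,0,0],[0,0,0],[0,0,0],[0,0,0],[0,0,0]], translation=[[0,0,-1],[0,0,-3],[0,0,-5],[0,0,-7],[0,0,-9],[0,0,-11],[0,0,-13],[0,0,-13]], hand=[1,1,1,1,1,1,1,1], grip_force=25)

```text
time_s: 10.47
tcp_pos: [0.5684, 0.2663, 0.1798]
eef_rot: [0.917, 0.398, 0.003, -0.0]
force: [1.1, 0.3, -1.7]
finger_gap: 0.0551
gripper_force: 25.0
```

Request:
step_arm(angular=[[0,0,0],[0,0,0],[0,0,0],[0,0,0],[0,0,0],[0,0,0],[0,0,0],[0,0,0]], translation=[[-0.3,-2,0],[-0.8,-5,0],[-1.3,-8,0],[-1.8,-11,0],[-2.2,-14,0],[-2.6,-16.5,0],[-2.6,-17.6,0],[-2.6,-17.6,0]], hand=[1,1,1,1,1,1,1,1])

```text
time_s: 11.13
tcp_pos: [0.4175, 0.3679, 0.1751]
eef_rot: [0.916, 0.401, -0.001, -0.0]
force: [0.2, 0.2, -1.9]
finger_gap: 0.0552
gripper_force: 25.0
```

Request:
step_arm(angular=[[0,0,0],[0,0,0],[0,0,0],[0,0,0],[0,0,0],[0,0,0],[0,0,0],[0,0,0]], translation=[[0,0,0],[0,0,3],[0,0,6],[0,0,9],[0,0,11.5],[0,0,12.4],[0,0,12.8],[0,0,12.8]], hand=[1,1,1,1,1,1,1,1])

```text
time_s: 11.8
tcp_pos: [0.4218, 0.3643, 0.0476]
eef_rot: [0.918, 0.397, -0.001, 0.001]
force: [0.5, 0.9, -2.5]
finger_gap: 0.0547
gripper_force: 25.0
```

Request:
step_arm(angular=[[0,0,0],[0,0,0],[0,0,0],[0,0,0]], translation=[[0,0,0],[0,0,0],[0,0,0],[0,0,0]], hand=[1,1,1,1])

```text
time_s: 12.13
tcp_pos: [0.421, 0.3661, 0.048]
eef_rot: [0.917, 0.398, 0.0, -0.0]
force: [0.9, 0.1, -1.9]
finger_gap: 0.0553
gripper_force: 25.0
```

Request:
step_arm(angular=[[0,0,0],[0,0,0],[0,0,0],[0,0,0],[0,0,0],[0,0,0],[0,0,0],[0,0,0]], translation=[[0,0,0.1],[0,0,0.1],[0,0,0.1],[0,0,0.1],[0,0,0.1],[0,0,-1],[0,0,-3],[0,0,-5]], hand=[1,-1,-1,-1,-1,-1,-1,-1])

```text
time_s: 12.8
tcp_pos: [0.4199, 0.3659, 0.0985]
eef_rot: [0.917, 0.399, -0.001, 0.0]
force: [0.1, 0.5, 0.5]
finger_gap: 0.0877
gripper_force: 0.0
```

Request:
step_arm(angular=[[0,0,0],[0,0,0],[0,0,0],[0,0,0],[0,0,0],[0,0,0],[0,0,0],[0,0,0]], translation=[[0,0,-4],[0,0,-7.9],[-1.5,4,-7.9],[-3,8,-7.9],[-4.5,12,-7.9],[-6,16,-7.9],[-7.6,19.4,-7.9],[-7.6,19.4,-7.9]], hand=[-1,-1,-1,-1,-1,-1,-1,-1])

```text
time_s: 13.47
tcp_pos: [0.5139, 0.1684, 0.1769]
eef_rot: [0.92, 0.393, -0.0, 0.002]
force: [-0.3, -0.8, -0.6]
finger_gap: 0.088
gripper_force: 0.0
```

Request:
step_arm(angular=[[0,0,0],[0,0,0],[0,0,0]], translation=[[0,0,0],[0,0,0],[0,0,0]], hand=[-1,-1,-1])

```text
time_s: 13.72
tcp_pos: [0.5096, 0.18, 0.1772]
eef_rot: [0.917, 0.4, 0.0, -0.0]
force: [-0.6, 1.2, -0.3]
finger_gap: 0.0875
gripper_force: 0.0
```

```bash
python3 - <<'E'
from h import *
t,y,m=pose();o=ctrl.get_obs();print(t,y,o['finger_gap'],o['force'],o['qvel'].round(3))
p,d=read_camera('wrist');np.savez('w5.npz',p=p,d=d,t=t,m=m);cv2.imwrite('pics/w5.png',p[:,:,::-1])
E
```

```text
[0.50962843 0.17995786 0.17719882] 47.1093998663661 0.08752123865397947 [-0.63515851  1.23036956 -0.2582201 ] [-0.012  0.006 -0.001  0.001  0.003 -0.001  0.002]
```

View pics/w5.png

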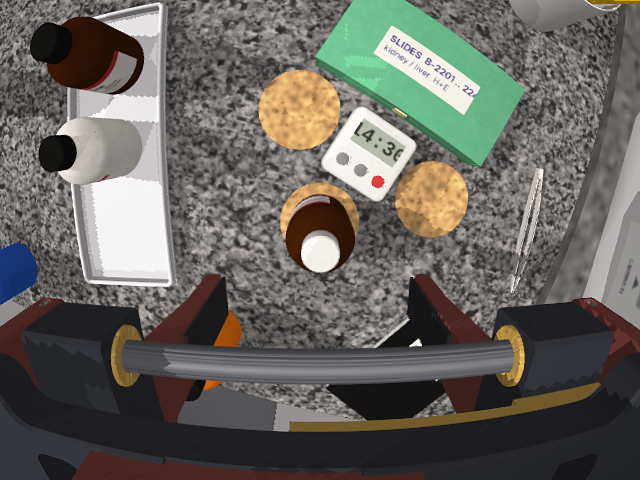

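Both placed bottles stand in the tray. The small bottle's cap is at (320,252), the free coasters are at (300,109) and (432,199), and the timer is clear with corners (362,108), (415,140), (375,200), (322,163).

```bash
python3 - <<'E'
from h import *
np.set_printoptions(precision=4,suppress=True)
f=np.load('w5.npz');t,m,p=f['t'],f['m'],f['p']
w=wray(t,m,320,252,.103);print(w,rel(t,(w[0],w[1],.042),47))
hsv=cv2.cvtColor(p,cv2.COLOR_RGB2HSV)
mk=cv2.inRange(hsv,(8,70,120),(25,255,255));mk=cv2.morphologyEx(mk,cv2.MORPH_CLOSE,np.ones((5,5)))
for n,u0,u1,v0,v1 in(('L',250,350,60,160),('R',388,480,150,245)):
    c=max(cv2.findContours(mk[v0:v1,u0:u1],0,2)[0],key=cv2.contourArea)[:,0]
    w=np.array([wray(t,m,u0+a,v0+b,.002)[:2]*1000 for a,b in c],np.float32);print(n,cv2.minEnclosingCircle(w),w.mean(0))
g=cv2.inRange(hsv,(0,0,150),(180,45,255));u0,u1,v0,v1=315,422,98,208
c=np.vstack([k for k in cv2.findContours(g[v0:v1,u0:u1],0,2)[0] if cv2.contourArea(k)>300])[:,0]
w=np.array([wray(t,m,u0+a,v0+b,.015)[:2]*1000 for a,b in c],np.float32);print('timer',cv2.minAreaRect(w))
c=[wray(t,m,u,v,.016)for u,v in((362,108),(415,140),(375,200),(322,163))];print(*c,np.mean(c,0))
E
```

```text
[0.5118 0.1809 0.103 ] (array([ 0.22,  0.09, 13.52]), 'rz', 0)
L ((566.38720703125, 265.8607482910156), 36.20523452758789) [564.8121 266.5497]
R ((602.0103149414062, 124.57269287109375), 36.3032112121582) [603.0581 124.261 ]
timer ((582.3626098632812, 201.41761779785156), (63.89448928833008, 72.94951629638672), 14.728839874267578)
[0.6055 0.2293 0.016 ] [0.6218 0.1789 0.016 ] [0.5609 0.1632 0.016 ] [0.5488 0.2174 0.016 ] [0.5842 0.1972 0.016 ]
```

Request:
step_arm(angular=[[0,0,0],[0,0,0],[0,0,0],[0,0,0],[0,0,0],[0,0,0],[0,0,0],[0,0,0]], translation=[[0.2,0.1,2.5],[0.2,0.1,5],[0.2,0.1,7.5],[0.2,0.1,10],[0.2,0.1,12],[0.2,0.1,13],[0.2,0.1,13.4],[0.2,0.1,13.4]], hand=[-1,-1,-1,-1,-1,-1,-1,-1])

```text
time_s: 14.43
tcp_pos: [0.5118, 0.1799, 0.0423]
eef_rot: [0.917, 0.399, -0.0, -0.0]
force: [-0.2, -0.4, 0.1]
finger_gap: 0.088
gripper_force: 0.0
```

Request:
step_arm(angular=[[0,0,0],[0,0,0],[0,0,0],[0,0,0],[0,0,0],[0,0,0],[0,0,0],[0,0,0]], translation=[[0,0,0],[0,0,0],[0,0,0],[0,0,0],[0,0,0],[0,0,0],[0,0,0],[0,0,0]], hand=[-0.6,-0.2,1,1,1,1,1,1], grip_force=20)

```text
time_s: 15.1
tcp_pos: [0.5126, 0.179, 0.043]
eef_rot: [0.917, 0.398, 0.0, 0.0]
force: [-0.7, -0.4, 4.6]
finger_gap: 0.0508
gripper_force: 20.0
```

Request:
step_arm(angular=[[0,0,0],[0,0,0],[0,0,0],[0,0,0],[0,0,0],[0,0,0],[0,0,0],[0,0,0]], translation=[[0,0,-1],[0,0,-3],[0,0,-5],[0,0,-7],[0,0,-9],[0,0,-11],[0,0,-13],[0,0,-13]], hand=[1,1,1,1,1,1,1,1], grip_force=25)

```text
time_s: 15.77
tcp_pos: [0.5142, 0.18, 0.1766]
eef_rot: [0.917, 0.398, 0.003, 0.0]
force: [0.9, 0.8, -1.7]
finger_gap: 0.0506
gripper_force: 25.0
```

Request:
step_arm(angular=[[0,0,0],[0,0,0],[0,0,0],[0,0,0],[0,0,0],[0,0,0],[0,0,0],[0,0,0]], translation=[[-0.1,-2,0],[-0.2,-5,0],[-0.3,-8,0],[-0.4,-11,0],[-0.5,-14,0],[-0.7,-17,0],[-0.8,-19.5,0],[-0.8,-19.5,0]], hand=[1,1,1,1,1,1,1,1])

```text
time_s: 16.43
tcp_pos: [0.3597, 0.3095, 0.1723]
eef_rot: [0.916, 0.402, -0.001, -0.001]
force: [-0.7, 1.0, -1.9]
finger_gap: 0.0503
gripper_force: 25.0
```

Lower into the tray slot, and look before releasing.

Request:
step_arm(angular=[[0,0,0],[0,0,0],[0,0,0],[0,0,0],[0,0,0],[0,0,0],[0,0,0],[0,0,0]], translation=[[0,0,0],[0,0,3],[0,0,6],[0,0,9],[0,0,11.5],[0,0,12.4],[0,0,12.9],[0,0,12.9]], hand=[1,1,1,1,1,1,1,1])

```text
time_s: 17.1
tcp_pos: [0.3649, 0.3053, 0.0437]
eef_rot: [0.917, 0.398, -0.001, 0.001]
force: [-0.1, 0.1, -1.9]
finger_gap: 0.0505
gripper_force: 25.0
```

Request:
step_arm(angular=[[0,0,0],[0,0,0],[0,0,0],[0,0,0]], translation=[[0,0,0],[0,0,0],[0,0,0],[0,0,0]], hand=[1,1,1,1])

```text
time_s: 17.43
tcp_pos: [0.3649, 0.3062, 0.0441]
eef_rot: [0.917, 0.398, 0.0, -0.0]
force: [0.7, 0.2, -3.0]
finger_gap: 0.0507
gripper_force: 25.0
```

Request:
step_arm(angular=[[0,0,0],[0,0,0],[0,0,0],[0,0,0],[0,0,0],[0,0,0],[0,0,0],[0,0,0]], translation=[[0,0,0],[0,0,0],[0,0,0],[0,0,0],[0,0,-1],[0,0,-4],[0,0,-7],[0,0,-10]], hand=[-1,-1,-1,-1,-1,-1,-1,-1])

```text
time_s: 18.1
tcp_pos: [0.3638, 0.3061, 0.1452]
eef_rot: [0.917, 0.399, -0.001, -0.0]
force: [0.3, -0.9, 0.5]
finger_gap: 0.0878
gripper_force: 0.0
```

```bash
python3 - <<'E'
from h import *
p,d=read_camera('side');cv2.imwrite('pics/s1.png',p[150:470,120:560,::-1]);print(pose()[:2])
E
```

```text
(array([0.36606929, 0.30883825, 0.15054975]), np.float64(47.01343725582255))
```

View pics/s1.png

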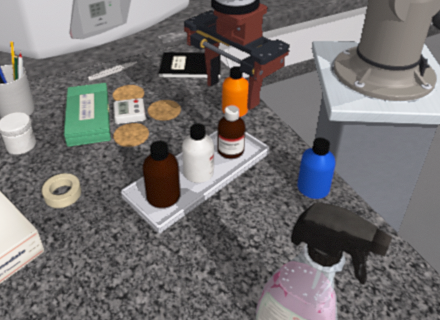

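All three bottles stand upright in the tray at crop (162,175), (198,155) and (231,133), and the timer is clear. Next I go above the timer, turned to its yaw.

Request:
step_arm(angular=[[0,0,5],[0,0,10],[0,0,15],[0,0,20],[0,0,25],[0,0,30],[0,0,32],[0,0,32]], translation=[[1,3.5,-0.5],[2,7,-0.5],[3,10.5,-0.5],[4,14,-0.5],[5,17.5,-0.5],[6,21,-0.5],[6.9,23.4,-0.5],[6.9,23.4,-0.5]], hand=[-1,-1,-1,-1,-1,-1,-1,-1])

```text
time_s: 18.82
tcp_pos: [0.5876, 0.1925, 0.149]
eef_rot: [0.992, 0.126, 0.001, 0.001]
force: [0.1, -0.4, 0.5]
finger_gap: 0.0877
gripper_force: 0.0
```

Request:
step_arm(angular=[[0,0,0],[0,0,0],[0,0,0],[0,0,0],[0,0,0]], translation=[[-3,0,1],[-5,0,2],[-5,0,2],[-5,0,2],[-5,0,2]], hand=[-1,-1,-1,-1,-1])

```text
time_s: 19.23
tcp_pos: [0.5348, 0.1847, 0.1295]
eef_rot: [0.991, 0.131, 0.001, -0.0]
force: [0.4, 1.0, -0.3]
finger_gap: 0.0873
gripper_force: 0.0
```

```bash
python3 - <<'E'
from h import *
t,y,m=pose();o=ctrl.get_obs();print(t,y,o['qvel'].round(3))
p,d=read_camera('wrist');np.savez('w6.npz',p=p,d=d,t=t,m=m);cv2.imwrite('pics/w6.png',cv2.resize(p[60:300,180:460,::-1],None,fx=2.5,fy=2.5,interpolation=cv2.INTER_CUBIC))
E
```

```text
[0.53482206 0.18468588 0.12951304] 15.003177732401861 [-0.001  0.004  0.005 -0.021  0.001 -0.004 -0.001]
```

View pics/w6.png

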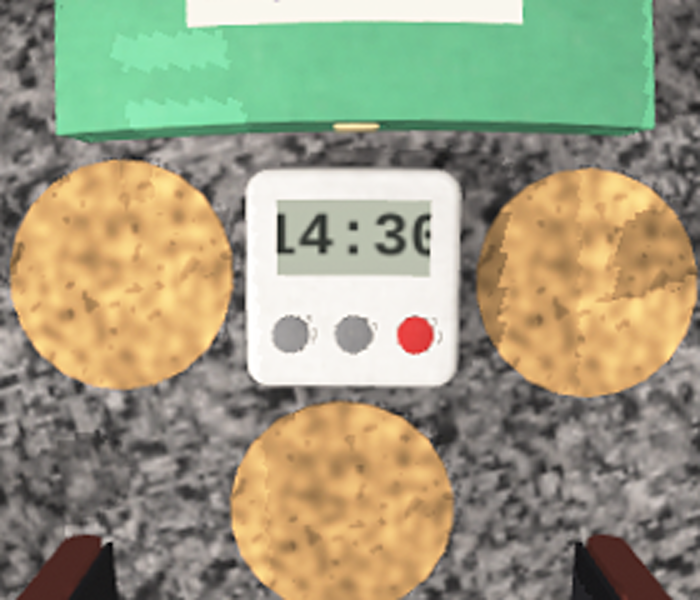

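The close view shows the timer at crop centre (353,277), nearly square to the tool. The coasters are at (122,274), (587,283) and (342,513).

```bash
python3 - <<'E'
from h import *
np.set_printoptions(precision=4,suppress=True)
f=np.load('w6.npz');t,m=f['t'],f['m']
W=lambda a,b,z:wray(t,m,180+(a+.5)/2.5-.5,60+(b+.5)/2.5-.5,z)
def ang(a,b):d=b-a;return np.degrees(np.arctan2(d[1],d[0]))
z=.016
L,Rr,T,B=[W(*q,z) for q in((246,277),(460,277),(353,169),(353,386))]
print('timer',(L+Rr)/2,(T+B)/2,np.linalg.norm(L-Rr),np.linalg.norm(T-B))
print('yaw',ang(W(247,350,z),W(246,200,z)),ang(W(459,350,z),W(461,200,z)),ang(W(440,170,z),W(270,170,z))-90,ang(W(440,385,z),W(270,386,z))-90)
print('box front yaw',ang(W(655,127,.033),W(56,134,.033))-90)
for n,a,b in(('L',122,274),('R',587,283),('F',342,513)):print(n,W(a,b,.002))
c=(L+Rr+T+B)/4;print(rel(t,(c[0],c[1],.0125),15))
E
```

```text
timer [0.5847 0.196  0.016 ] [0.5841 0.1958 0.016 ] 0.061663618560862485 0.06309461004433269
yaw 14.575106228593201 15.19694234999925 15.140278620357392 15.37385219594384
box front yaw 15.861897015267047
L [0.5671 0.2646 0.002 ]
R [0.6017 0.1255 0.002 ]
F [0.5104 0.1794 0.002 ]
(array([ 5.08,  0.2 , 11.7 ]), 'rz', 0)
```

Request:
step_arm(angular=[[0,0,0],[0,0,0],[0,0,0],[0,0,0],[0,0,0],[0,0,0],[0,0,0],[0,0,0]], translation=[[3,0.2,0],[5.1,0.2,2],[5.1,0.2,4.5],[5.1,0.2,7],[5.1,0.2,9],[5.1,0.2,10.2],[5.1,0.2,10.7],[5.1,0.2,10.7]], hand=[-1,-1,-1,-1,-1,-1,-1,-1])

```text
time_s: 19.95
tcp_pos: [0.584, 0.1954, 0.021]
eef_rot: [0.991, 0.13, -0.0, 0.0]
force: [0.2, 0.3, -0.3]
finger_gap: 0.0878
gripper_force: 0.0
```

Request:
step_arm(angular=[[0,0,0],[0,0,0],[0,0,0]], translation=[[0,0,0],[0,0,0],[0,0,0]], hand=[-1,-1,-1])

```text
time_s: 20.2
tcp_pos: [0.585, 0.1956, 0.0231]
eef_rot: [0.991, 0.13, 0.001, -0.0]
force: [-0.3, 0.3, -0.1]
finger_gap: 0.0879
gripper_force: 0.0
```

```bash
python3 - <<'E'
from h import *
t,y,m=pose();print(t,y,rel(t,(.5844,.1959,.0125),15))
E
```

```text
[0.58498899 0.19558735 0.02306938] 14.95117630988769 (array([-0.05, -0.05,  1.06]), 'rz', 0)
```

Request:
step_arm(angular=[[0,0,0],[0,0,0],[0,0,0],[0,0,0],[0,0,0],[0,0,0],[0,0,0],[0,0,0]], translation=[[0,0,0.5],[0,0,0.9],[0,0,0.9],[0,0,0.9],[0,0,0.9],[0,0,0.9],[0,0,0.9],[0,0,0.9]], hand=[-1,-1,-0.7,-0.6,1,1,1,1], grip_force=10)

```text
time_s: 20.87
tcp_pos: [0.5841, 0.1952, 0.0127]
eef_rot: [0.991, 0.13, 0.0, -0.0]
force: [0.1, 0.6, 0.2]
finger_gap: 0.0635
gripper_force: 10.0
```

Request:
step_arm(angular=[[0,0,0],[0,0,0],[0,0,0]], translation=[[0,0,0],[0,0,0],[0,0,0]], hand=[1,1,1])

```text
time_s: 21.12
tcp_pos: [0.5841, 0.1953, 0.0127]
eef_rot: [0.991, 0.13, 0.0, -0.0]
force: [-0.0, 0.7, -0.1]
finger_gap: 0.0637
gripper_force: 10.0
```

Request:
step_arm(angular=[[0,0,0],[0,0,0],[0,0,0],[0,0,0],[0,0,0],[0,0,0],[0,0,0],[0,0,0]], translation=[[0,0,-0.5],[0,0,-1.5],[0,0,-3],[0,0,-5],[0,0,-7],[0,0,-9],[0,0,-11],[0,0,-11]], hand=[1,1,1,1,1,1,1,1], grip_force=15)

```text
time_s: 21.78
tcp_pos: [0.5865, 0.1965, 0.1278]
eef_rot: [0.991, 0.13, 0.004, -0.001]
force: [0.5, 0.9, -0.5]
finger_gap: 0.064
gripper_force: 15.0
```

```bash
python3 - <<'E'
from h import *
t,y,m=pose();print(t,y,rel(t,(.4705,-.0075,.13),y,0.3))
E
```

```text
[0.58651271 0.19647575 0.12776677] 14.951671538010629 (array([-16.47,  16.71,  -0.22]), 'rz', np.float64(14.7))
```

Request:
step_arm(angular=[[0,0,2],[0,0,4],[0,0,6],[0,0,8],[0,0,10],[0,0,12],[0,0,14],[0,0,15]], translation=[[-1.5,1.2,0],[-4,3.2,0],[-7,5.5,0],[-10,7.8,0],[-13,10,0],[-16,12.4,0],[-18.5,14.5,0],[-20,15.6,0]], hand=[1,1,1,1,1,1,1,1])

```text
time_s: 22.45
tcp_pos: [0.4279, -0.0105, 0.1222]
eef_rot: [1.0, -0.003, -0.001, 0.001]
force: [0.7, -0.8, -2.2]
finger_gap: 0.0638
gripper_force: 15.0
```

Request:
step_arm(angular=[[0,0,0],[0,0,0],[0,0,0],[0,0,0],[0,0,0],[0,0,0]], translation=[[0,0,0],[0,0,0],[0,0,0],[0,0,0],[0,0,0],[0,0,0]], hand=[1,1,1,1,1,1])

```text
time_s: 22.95
tcp_pos: [0.4316, -0.0062, 0.1226]
eef_rot: [1.0, 0.0, 0.0, -0.0]
force: [0.1, -0.1, -0.9]
finger_gap: 0.0636
gripper_force: 15.0
```

```bash
python3 - <<'E'
from h import *
t,y,m=pose();o=ctrl.get_obs();print(t,y,o['qvel'].round(3))
p,d=read_camera('wrist');np.savez('w7.npz',p=p,d=d,t=t,m=m);cv2.imwrite('pics/w7.png',cv2.resize(p[100:440,160:480,::-1],None,fx=1.75,fy=1.75,interpolation=cv2.INTER_CUBIC))
E
```

```text
[ 0.43155535 -0.00623387  0.12260253] 0.05067278493424728 [ 0.002 -0.003  0.003  0.004 -0.001  0.001  0.001]
```

View pics/w7.png

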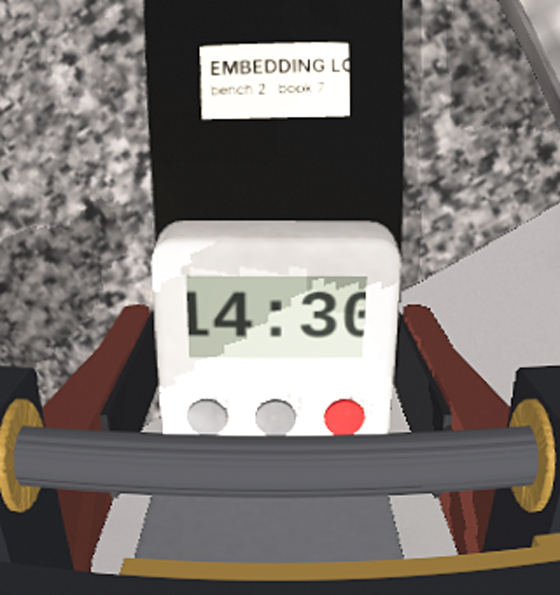

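The timer is held level, with its screen square to the jaws. The book shows behind it, with left edge about (145–157) and right edge about 403 in crop px. I'll fit the book edges.

```bash
python3 - <<'E'
from h import *
np.set_printoptions(precision=4,suppress=True)
f=np.load('w7.npz');t,m,p=f['t'],f['m'],f['p']
g=p.max(2).astype(int)
def sub(line,thr=45): # first crossing to bright
    k=np.argmax(line>thr); return k-1+(thr-line[k-1])/(line[k]-line[k-1])
Ls=[];Rs=[];Fs=[]
for v in range(60,215,4):
    if g[v,258]<40: Ls.append(wray(t,m,258-sub(g[v,258:200:-1]),v,.01))
    if g[v,375]<40: Rs.append(wray(t,m,375+sub(g[v,375:430]),v,.01))
for u in range(255,385,5):
    if g[105,u]<40: Fs.append(wray(t,m,u,105-sub(g[105:10:-1,u]),.01))
def fit(P,i,j):
    P=np.array(P)
    for _ in range(3):
        c=np.polyfit(P[:,i],P[:,j],1);r=abs(P[:,j]-np.polyval(c,P[:,i]));P=P[r<max(.001,2*np.median(r))]
    return c,np.degrees(np.arctan(c[0])),len(P),r.max()
l,r,q=fit(Ls,0,1),fit(Rs,0,1),fit(Fs,1,0);print(l,r,q)
ym=lambda x:(np.polyval(l[0],x)+np.polyval(r[0],x))/2
xf=np.polyval(q[0],ym(.54));print('far',xf,ym(xf)); yaw=np.arctan((l[0][0]+r[0][0])/2)
c=np.array([xf-.075*np.cos(yaw),ym(xf)-.075*np.sin(yaw)]);print('center',c,'width',np.polyval(l[0],.5)-np.polyval(r[0],.5),np.degrees(yaw))
# timer top corners in grip: rear edge of timer
for u,v in((160+158/1.75,100+262/1.75),(160+397/1.75,100+262/1.75)):print(m.T@(wray(t,m,u,v,t[2]+.003)-t))
E
```

```text
(array([0.0277, 0.0331]), np.float64(1.5889284721677623), 31, np.float64(0.0004988244075632767)) (array([ 0.0286, -0.072 ]), np.float64(1.6387012570542763), 31, np.float64(0.0009207764026190543)) (array([-0.0251,  0.5445]), np.float64(-1.4392790683824914), 26, np.float64(0.00047599690558752794))
far 0.5446368757430372 -0.004093726204369392
center [ 0.4697 -0.0062] width 0.10470574512236827 1.6138151691530658
[ 0.0259 -0.0292 -0.003 ]
[ 0.0259  0.0293 -0.003 ]
```

Request:
step_arm(angular=[[0,0,-0.5],[0,0,-1],[0,0,-1.5],[0,0,-1.5],[0,0,-1.5],[0,0,-1.5],[0,0,-1.5],[0,0,-1.5]], translation=[[1.5,0,1],[3,0,2.5],[3.8,0,4],[3.8,0,6],[3.8,0,7.5],[3.8,0,8.5],[3.8,0,9],[3.8,0,9]], hand=[1,1,1,1,1,1,1,1])

```text
time_s: 23.67
tcp_pos: [0.4685, -0.0069, 0.0319]
eef_rot: [1.0, 0.013, -0.001, -0.0]
force: [0.1, 0.5, -0.7]
finger_gap: 0.0635
gripper_force: 15.0
```

Request:
step_arm(angular=[[0,0,0],[0,0,0],[0,0,0],[0,0,0],[0,0,0],[0,0,0],[0,0,0],[0,0,0]], translation=[[0,0,0],[0,0,0],[0,0,0.3],[0,0,0.6],[0,0,0.9],[0,0,0.9],[0,0,0.9],[0,0,0.9]], hand=[1,1,1,1,1,1,1,1])

```text
time_s: 24.33
tcp_pos: [0.4691, -0.0071, 0.0237]
eef_rot: [1.0, 0.013, -0.0, 0.0]
force: [-0.1, 0.4, -0.0]
finger_gap: 0.0641
gripper_force: 15.0
```

```bash
python3 - <<'E'
from h import *
t,y,m=pose();o=ctrl.get_obs();print(t,y,o['force'],rel(t,(.470,-.0065,.0227),y,1.55))
E
```

```text
[ 0.46908708 -0.00714794  0.02365597] 1.4590061265491308 [-0.07454157  0.39048782 -0.04328301] (array([ 0.09, -0.06,  0.1 ]), 'rz', np.float64(-0.1))
```

Request:
step_arm(angular=[[0,0,-0.1],[0,0,-0.1],[0,0,-0.1],[0,0,-0.1],[0,0,-0.1],[0,0,-0.1],[0,0,-0.1],[0,0,-0.1]], translation=[[0.1,-0.05,0],[0.1,-0.05,0.1],[0.1,-0.05,0.1],[0.1,-0.05,0.1],[0.1,-0.05,0.1],[0.1,-0.05,0.1],[0.1,-0.05,0.1],[0.1,-0.05,0.1]], hand=[1,1,1,0,-0.7,-1,-1,-1])

```text
time_s: 25.0
tcp_pos: [0.47, -0.0067, 0.0226]
eef_rot: [1.0, 0.014, -0.0, 0.0]
force: [-0.4, 0.1, 0.0]
finger_gap: 0.0861
gripper_force: 0.0
```

Request:
step_arm(angular=[[0,0,0],[0,0,0],[0,0,0],[0,0,0],[0,0,0],[0,0,0],[0,0,0],[0,0,0]], translation=[[0,0,-1],[0,0,-3],[0,0,-6],[0,0,-9],[-2,0,-12],[-4,0,-12],[-4,0,-12],[-4,0,-12]], hand=[-1,-1,-1,-1,-1,-1,-1,-1])

```text
time_s: 25.67
tcp_pos: [0.4297, -0.008, 0.1434]
eef_rot: [1.0, 0.014, 0.001, 0.0]
force: [0.5, 0.1, 0.2]
finger_gap: 0.0878
gripper_force: 0.0
```

Request:
step_arm(angular=[[0,0,0],[0,0,0],[0,0,0]], translation=[[0,0,0],[0,0,0],[0,0,0]], hand=[-1,-1,-1])

```text
time_s: 25.92
tcp_pos: [0.4305, -0.0075, 0.1422]
eef_rot: [1.0, 0.014, -0.0, -0.0]
force: [-0.3, 0.1, 0.7]
finger_gap: 0.0882
gripper_force: 0.0
```

```bash
python3 - <<'E'
from h import *
t,y,m=pose();o=ctrl.get_obs();print(t,y,o['qvel'].round(3))
p,d=read_camera('wrist');np.savez('w8.npz',p=p,d=d,t=t,m=m);cv2.imwrite('pics/w8.png',cv2.resize(p[50:320,180:460,::-1],None,fx=2.2,fy=2.2,interpolation=cv2.INTER_CUBIC))
E
```

```text
[ 0.43051963 -0.00754831  0.14215509] 1.564361824323529 [-0.001 -0.001  0.001  0.001 -0.     0.     0.001]
```

View pics/w8.png

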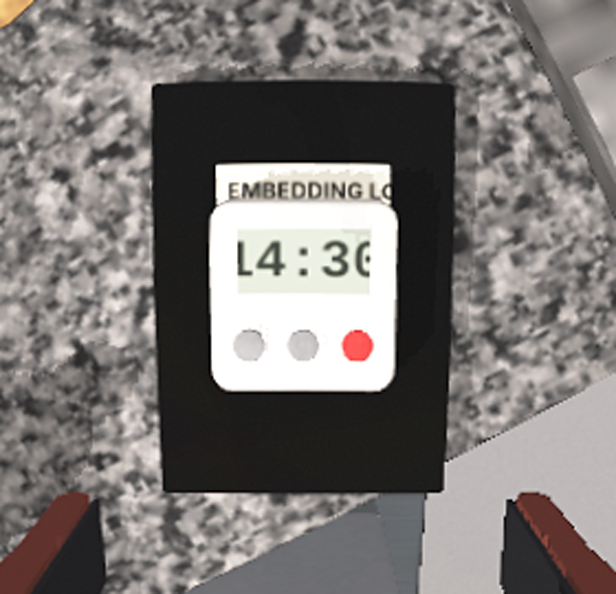

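The timer lies on the book, screen up: its edges are at crop x 210–397 and y 199–391, and the book corners at (152,83), (455,83), (443,493), (163,492).

```bash
python3 - <<'E'
from h import *
np.set_printoptions(precision=4,suppress=True)
f=np.load('w8.npz');t,m=f['t'],f['m']
W=lambda a,b,z:wray(t,m,180+(a+.5)/2.2-.5,50+(b+.5)/2.2-.5,z)
b=[W(*q,.01) for q in((152,83),(455,83),(443,493),(163,492))];print(np.mean(b,0),np.linalg.norm(b[0]-b[1]),np.linalg.norm(b[1]-b[2]))
L,Rr,T,B=[W(*q,.026) for q in((210,290),(396.5,290),(303,199),(303,391))];print((L+Rr)/2,(T+B)/2)
# return path: cmd now ~ measured; world targets from chain
import math
def ch(a,b,z):return (.6012+.682*a*.01+.731*b*.01,.1239+.731*a*.01-.682*b*.01,.0544-z*.01)
T=ch(-2.8,-29.7,-12);print(T,rel((.4301,-.0072,.1426),T,1.55,47))
E
```

```text
[ 0.4705 -0.0062  0.01  ] 0.10528445018560316 0.14976927451466038
[ 0.4729 -0.0061  0.026 ] [ 0.4706 -0.0061  0.026 ]
(0.36499699999999996, 0.305986, 0.1744) (array([ -5.66, -31.48,  -3.18]), 'rz', -45.5)
```

```bash
python3 - <<'E'
import numpy as np
def Mz(y):
    c,s=np.cos(np.radians(y)),np.sin(np.radians(y));return np.array([[c,s],[s,-c]])
y=46.96;p=np.array([-0.,0])
for tx,ty,rz in[(6.9,23.4,32),(-5,0,0),(5.1,.2,0),(0,0,0),(-20,15.6,15),(3.8,0,-1.5),(.1,-.05,-.1),(-4,0,0)]:
    p=p+Mz(y)@[tx,ty];y-=rz
print(p,y,'back',Mz(y).T@(-p))
E
```

```text
[  6.56518718 -31.38822515] 1.560000000000001 back [ -5.70824799 -31.55532071]
```

Request:
step_arm(angular=[[0,0,0],[0,0,0],[0,0,0],[0,0,0],[0,0,0],[0,0,0],[0,0,0]], translation=[[0,-1.5,-1],[-0.5,-4,-2],[-1,-7,-3.1],[-1.5,-10,-3.1],[-2,-13,-3.1],[-2.7,-15.55,-3.1],[-2.7,-15.55,-3.1]], hand=[-1,-1,-1,-1,-1,-1,-1])

```text
time_s: 26.55
tcp_pos: [0.3978, 0.1523, 0.1738]
eef_rot: [1.0, 0.017, 0.0, -0.001]
force: [0.2, -0.1, -0.4]
finger_gap: 0.0877
gripper_force: 0.0
```

Request:
step_arm(angular=[[0,0,-6],[0,0,-12],[0,0,-19],[0,0,-26],[0,0,-33],[0,0,-40],[0,0,-45.4],[0,0,-45.4]], translation=[[-0.4,-2,0],[-0.8,-4.5,0],[-1.3,-7,0],[-1.8,-9.5,0],[-2.3,-12,0],[-2.7,-14.5,0],[-3,-16,0],[-3,-16,0]], hand=[-1,-1,-1,-1,-1,-1,-1,-1])

```text
time_s: 27.22
tcp_pos: [0.3637, 0.3094, 0.1735]
eef_rot: [0.916, 0.402, -0.0, -0.001]
force: [-0.5, -1.2, -0.9]
finger_gap: 0.0876
gripper_force: 0.0
```

Request:
step_arm(angular=[[0,0,0],[0,0,0],[0,0,0],[0,0,0],[0,0,0]], translation=[[0,0,0],[0,0,0],[0,0,0],[0,0,0],[0,0,0]], hand=[-1,-1,-1,-1,-1])

```text
time_s: 27.63
tcp_pos: [0.3649, 0.3052, 0.1736]
eef_rot: [0.918, 0.397, 0.0, 0.0]
force: [0.1, 0.2, 0.3]
finger_gap: 0.088
gripper_force: 0.0
```

```bash
python3 - <<'E'
from h import *
t,y,m=pose();print(t,y,rel(t,(.365,.306,.1744),y,46.96))
E
```

```text
[0.36493798 0.30518538 0.17363862] 46.83764931577978 (array([ 0.06, -0.05, -0.08]), 'rz', np.float64(-0.1))
```

Request:
step_arm(angular=[[0,0,0],[0,0,0],[0,0,0],[0,0,0],[0,0,0],[0,0,0],[0,0,0],[0,0,0]], translation=[[0,0,2.5],[0,0,5],[0,0,7.5],[0,0,10],[0,0,12],[0,0,12.6],[0,0,13],[0,0,13]], hand=[-1,-1,-1,-1,-1,-1,-1,-1])

```text
time_s: 28.3
tcp_pos: [0.3646, 0.3061, 0.0437]
eef_rot: [0.917, 0.398, -0.0, 0.0]
force: [0.3, 0.4, -0.5]
finger_gap: 0.0877
gripper_force: 0.0
```

Request:
step_arm(angular=[[0,0,0],[0,0,0],[0,0,0],[0,0,0],[0,0,0],[0,0,0],[0,0,0],[0,0,0]], translation=[[0,0,0],[0,0,0],[0,0,0],[0,0,0],[0,0,0],[0,0,0],[0,0,0],[0,0,0]], hand=[-0.6,-0.2,1,1,1,1,1,1], grip_force=20)

```text
time_s: 28.97
tcp_pos: [0.3648, 0.3061, 0.0439]
eef_rot: [0.917, 0.398, 0.0, 0.0]
force: [0.4, -1.0, 4.8]
finger_gap: 0.0505
gripper_force: 20.0
```

Request:
step_arm(angular=[[0,0,0],[0,0,0],[0,0,0],[0,0,0],[0,0,0],[0,0,0],[0,0,0],[0,0,0]], translation=[[0,0,-1],[0,0,-3],[0,0,-5],[0,0,-7],[0,0,-9],[0,0,-11],[0,0,-13],[0,0,-13]], hand=[1,1,1,1,1,1,1,1], grip_force=25)

```text
time_s: 29.63
tcp_pos: [0.3656, 0.3078, 0.1772]
eef_rot: [0.917, 0.399, 0.003, -0.001]
force: [0.1, 0.2, -1.8]
finger_gap: 0.0505
gripper_force: 25.0
```

Request:
step_arm(angular=[[0,0,0],[0,0,0],[0,0,0],[0,0,0],[0,0,0],[0,0,0],[0,0,0],[0,0,0]], translation=[[0.1,2,0],[0.2,5,0],[0.3,8,0],[0.4,11,0],[0.5,14,0],[0.7,17,0],[0.8,19.5,0],[0.8,19.5,0]], hand=[1,1,1,1,1,1,1,1])

```text
time_s: 30.3
tcp_pos: [0.5159, 0.1737, 0.1723]
eef_rot: [0.919, 0.395, -0.0, 0.001]
force: [-0.5, -0.4, -1.8]
finger_gap: 0.0508
gripper_force: 25.0
```

Request:
step_arm(angular=[[0,0,0],[0,0,0],[0,0,0],[0,0,0],[0,0,0],[0,0,0],[0,0,0],[0,0,0]], translation=[[0,0,0],[0,0,3],[0,0,6],[0,0,9],[0,0,11.5],[0,0,12.5],[0,0,12.8],[0,0,12.8]], hand=[1,1,1,1,1,1,1,1])

```text
time_s: 30.97
tcp_pos: [0.5117, 0.1797, 0.0455]
eef_rot: [0.917, 0.399, -0.001, -0.0]
force: [-0.7, -0.9, -1.0]
finger_gap: 0.0505
gripper_force: 25.0
```

Request:
step_arm(angular=[[0,0,0],[0,0,0],[0,0,0],[0,0,0]], translation=[[0,0,0],[0,0,0.1],[0,0,0.2],[0,0,0.2]], hand=[1,1,1,1])

```text
time_s: 31.3
tcp_pos: [0.5131, 0.179, 0.0445]
eef_rot: [0.917, 0.398, 0.001, 0.0]
force: [-1.0, 0.0, -1.6]
finger_gap: 0.0504
gripper_force: 25.0
```

Request:
step_arm(angular=[[0,0,0],[0,0,0],[0,0,0],[0,0,0],[0,0,0],[0,0,0],[0,0,0],[0,0,0]], translation=[[0,0,0.1],[0,0,0.1],[0,0,0.1],[0,0,0.1],[0,0,0.1],[0,0,0.1],[0,0,-1],[0,0,-4]], hand=[1,1,-1,-1,-1,-1,-1,-1])

```text
time_s: 31.97
tcp_pos: [0.51, 0.1777, 0.0815]
eef_rot: [0.917, 0.399, -0.003, -0.0]
force: [-0.5, -0.8, 0.7]
finger_gap: 0.0863
gripper_force: 0.0
```

Request:
step_arm(angular=[[0,0,0],[0,0,0],[0,0,0],[0,0,0],[0,0,0],[0,0,0],[0,0,0],[0,0,0]], translation=[[0,0,-4],[0,0,-8],[0,0,-9],[1.4,-3.5,-9],[2.8,-7,-9],[4.2,-10.5,-9],[5.6,-14,-9],[7,-17.5,-9]], hand=[-1,-1,-1,-1,-1,-1,-1,-1])

```text
time_s: 32.63
tcp_pos: [0.4315, 0.3508, 0.1744]
eef_rot: [0.917, 0.398, 0.0, 0.0]
force: [0.5, -0.8, 0.4]
finger_gap: 0.0874
gripper_force: 0.0
```

Request:
step_arm(angular=[[0,0,0],[0,0,0],[0,0,0],[0,0,0],[0,0,0]], translation=[[0.4,-2,0],[0.4,-2,0],[0.4,-2,0],[0.4,-2,0],[0.4,-2,0]], hand=[-1,-1,-1,-1,-1])

```text
time_s: 33.05
tcp_pos: [0.4216, 0.3644, 0.1736]
eef_rot: [0.918, 0.397, -0.0, 0.001]
force: [1.0, -0.1, -0.2]
finger_gap: 0.088
gripper_force: 0.0
```

Request:
step_arm(angular=[[0,0,0],[0,0,0],[0,0,0],[0,0,0],[0,0,0],[0,0,0],[0,0,0],[0,0,0]], translation=[[0,0,2.5],[0,0,5],[0,0,7.5],[0,0,10],[0,0,11.7],[0,0,12.4],[0,0,12.7],[0,0,12.7]], hand=[-1,-1,-1,-1,-1,-1,-1,-1])

```text
time_s: 33.72
tcp_pos: [0.421, 0.3654, 0.0466]
eef_rot: [0.917, 0.398, -0.0, 0.0]
force: [-0.5, -0.1, 0.2]
finger_gap: 0.0878
gripper_force: 0.0
```

Request:
step_arm(angular=[[0,0,0],[0,0,0],[0,0,0],[0,0,0],[0,0,0],[0,0,0],[0,0,0],[0,0,0]], translation=[[0,0,0],[0,0,0],[0,0,0],[0,0,0],[0,0,0],[0,0,0],[0,0,0],[0,0,0]], hand=[-0.6,-0.2,1,1,1,1,1,1], grip_force=20)

```text
time_s: 34.38
tcp_pos: [0.4207, 0.3662, 0.0471]
eef_rot: [0.917, 0.398, 0.0, 0.0]
force: [-0.3, -1.5, 4.9]
finger_gap: 0.0552
gripper_force: 20.0
```

Request:
step_arm(angular=[[0,0,0],[0,0,0],[0,0,0],[0,0,0],[0,0,0],[0,0,0],[0,0,0],[0,0,0]], translation=[[0,0,-1],[0,0,-3],[0,0,-5],[0,0,-7],[0,0,-9],[0,0,-11],[0,0,-13],[0,0,-13]], hand=[1,1,1,1,1,1,1,1], grip_force=25)

```text
time_s: 35.05
tcp_pos: [0.4215, 0.3678, 0.1805]
eef_rot: [0.917, 0.399, 0.003, -0.001]
force: [0.3, 1.3, -3.5]
finger_gap: 0.055
gripper_force: 25.0
```

Request:
step_arm(angular=[[0,0,0],[0,0,0],[0,0,0],[0,0,0],[0,0,0],[0,0,0],[0,0,0],[0,0,0]], translation=[[0.3,2,0],[0.8,5,0],[1.3,8,0],[1.8,11,0],[2.2,14,0],[2.6,16.5,0],[2.6,17.6,0],[2.6,17.6,0]], hand=[1,1,1,1,1,1,1,1])

```text
time_s: 35.72
tcp_pos: [0.5685, 0.2617, 0.1752]
eef_rot: [0.918, 0.396, -0.001, 0.001]
force: [0.1, -0.7, -2.8]
finger_gap: 0.0553
gripper_force: 25.0
```

Request:
step_arm(angular=[[0,0,0],[0,0,0],[0,0,0],[0,0,0],[0,0,0],[0,0,0],[0,0,0],[0,0,0]], translation=[[0,0,0],[0,0,0],[0,0,3],[0,0,6],[0,0,9],[0,0,11.5],[0,0,12.5],[0,0,12.8]], hand=[1,1,1,1,1,1,1,1])

```text
time_s: 36.38
tcp_pos: [0.5643, 0.2657, 0.0469]
eef_rot: [0.917, 0.4, -0.002, -0.0]
force: [-0.5, 0.6, -0.8]
finger_gap: 0.0549
gripper_force: 25.0
```

Request:
step_arm(angular=[[0,0,0],[0,0,0],[0,0,0],[0,0,0],[0,0,0]], translation=[[0,0,0],[0,0,0.1],[0,0,0.2],[0,0,0.3],[0,0,0.3]], hand=[1,1,1,1,1])

```text
time_s: 36.8
tcp_pos: [0.5674, 0.2651, 0.0465]
eef_rot: [0.917, 0.398, 0.001, 0.0]
force: [0.6, 0.1, -2.1]
finger_gap: 0.0553
gripper_force: 25.0
```

Request:
step_arm(angular=[[0,0,0],[0,0,0],[0,0,0],[0,0,0],[0,0,0],[0,0,0],[0,0,0]], translation=[[0,0,0],[0,0,0],[0,0,0],[0,0,0],[0,0,0],[0,0,-1],[0,0,-4]], hand=[1,-1,-1,-1,-1,-1,-1])

```text
time_s: 37.38
tcp_pos: [0.5644, 0.2633, 0.0828]
eef_rot: [0.917, 0.399, -0.004, 0.0]
force: [0.5, -0.2, -1.0]
finger_gap: 0.0871
gripper_force: 0.0
```

Request:
step_arm(angular=[[0,0,0],[0,0,0],[0,0,0],[0,0,0],[0,0,0],[0,0,0],[0,0,0],[0,0,0]], translation=[[0,0,-4],[0,0,-8],[0,0,-8.8],[1.1,-3.5,-8.8],[2.2,-7,-8.8],[3.3,-10.5,-8.8],[4.4,-14,-8.8],[5.6,-17.6,-8.8]], hand=[-1,-1,-1,-1,-1,-1,-1,-1])

```text
time_s: 38.05
tcp_pos: [0.4756, 0.427, 0.1743]
eef_rot: [0.917, 0.398, 0.0, 0.0]
force: [1.0, 1.1, -0.2]
finger_gap: 0.088
gripper_force: 0.0
```

Request:
step_arm(angular=[[0,0,0],[0,0,0],[0,0,0],[0,0,0],[0,0,0]], translation=[[0,0,0],[0,0,0],[0,0,0],[0,0,0],[0,0,0]], hand=[-1,-1,-1,-1,-1])

```text
time_s: 38.47
tcp_pos: [0.4778, 0.4243, 0.1736]
eef_rot: [0.918, 0.397, 0.0, 0.0]
force: [0.5, -0.2, 1.2]
finger_gap: 0.0878
gripper_force: 0.0
```

Request:
step_arm(angular=[[0,0,0],[0,0,0],[0,0,0],[0,0,0],[0,0,0],[0,0,0],[0,0,0],[0,0,0]], translation=[[0,0,2.5],[0,0,5],[0,0,7.5],[0,0,9.5],[0,0,11],[0,0,11.6],[0,0,11.8],[0,0,11.8]], hand=[-1,-1,-1,-1,-1,-1,-1,-1])

```text
time_s: 39.13
tcp_pos: [0.4769, 0.4259, 0.0559]
eef_rot: [0.917, 0.398, 0.0, -0.0]
force: [-0.5, 0.1, 1.2]
finger_gap: 0.0878
gripper_force: 0.0
```

Request:
step_arm(angular=[[0,0,0],[0,0,0],[0,0,0],[0,0,0],[0,0,0],[0,0,0],[0,0,0],[0,0,0]], translation=[[0,0,0],[0,0,0],[0,0,0],[0,0,0],[0,0,0],[0,0,0],[0,0,0],[0,0,0]], hand=[-0.6,-0.2,1,1,1,1,1,1], grip_force=20)

```text
time_s: 39.8
tcp_pos: [0.4767, 0.4262, 0.0562]
eef_rot: [0.917, 0.398, 0.0, -0.0]
force: [-0.4, -0.7, 5.1]
finger_gap: 0.0591
gripper_force: 20.0
```

Request:
step_arm(angular=[[0,0,0],[0,0,0],[0,0,0],[0,0,0],[0,0,0],[0,0,0],[0,0,0],[0,0,0]], translation=[[0,0,-1],[0,0,-3],[0,0,-5],[0,0,-7],[0,0,-9],[0,0,-11],[0,0,-13],[0,0,-13]], hand=[1,1,1,1,1,1,1,1], grip_force=25)

```text
time_s: 40.47
tcp_pos: [0.4774, 0.4278, 0.19]
eef_rot: [0.917, 0.398, 0.003, -0.001]
force: [0.4, 1.0, -0.8]
finger_gap: 0.0586
gripper_force: 25.0
```

Request:
step_arm(angular=[[0,0,0],[0,0,0],[0,0,0],[0,0,0],[0,0,0],[0,0,0],[0,0,0],[0,0,0]], translation=[[-1,2,0],[-2.4,5,0],[-3.8,8,0],[-5.2,11,0],[-6.5,14,0],[-7.8,17,0],[-9.1,20,0],[-10.4,23,0]], hand=[1,1,1,1,1,1,1,1])

```text
time_s: 41.13
tcp_pos: [0.5733, 0.1911, 0.1847]
eef_rot: [0.917, 0.398, -0.001, -0.0]
force: [0.9, 0.1, -1.6]
finger_gap: 0.0585
gripper_force: 25.0
```

Request:
step_arm(angular=[[0,0,0],[0,0,0],[0,0,0],[0,0,0],[0,0,0],[0,0,0]], translation=[[-1.4,3,0],[-2.4,5.5,0],[-3.2,6.7,0],[-3.2,6.7,0],[-3.2,6.7,0],[-3.2,6.7,0]], hand=[1,1,1,1,1,1])

```text
time_s: 41.63
tcp_pos: [0.5996, 0.1262, 0.1855]
eef_rot: [0.917, 0.4, -0.0, -0.001]
force: [0.0, 1.2, -1.9]
finger_gap: 0.0585
gripper_force: 25.0
```

Request:
step_arm(angular=[[0,0,0],[0,0,0],[0,0,0],[0,0,0],[0,0,0],[0,0,0],[0,0,0],[0,0,0]], translation=[[0,0,2],[0,0,5],[0,0,8],[0,0,10.5],[0,0,12],[0,0,12.6],[0,0,12.8],[0,0,12.8]], hand=[1,1,1,1,1,1,1,1])

```text
time_s: 42.3
tcp_pos: [0.6005, 0.1255, 0.0581]
eef_rot: [0.917, 0.399, 0.0, -0.0]
force: [0.2, -0.1, -0.7]
finger_gap: 0.0589
gripper_force: 25.0
```

Request:
step_arm(angular=[[0,0,0],[0,0,0],[0,0,0],[0,0,0],[0,0,0]], translation=[[0,0,0],[0,0,0.1],[0,0,0.2],[0,0,0.3],[0,0,0.3]], hand=[1,1,1,1,1])

```text
time_s: 42.72
tcp_pos: [0.6012, 0.1239, 0.0552]
eef_rot: [0.917, 0.398, 0.001, 0.0]
force: [0.3, -0.6, 1.4]
finger_gap: 0.0589
gripper_force: 25.0
```

Request:
step_arm(angular=[[0,0,0],[0,0,0],[0,0,0],[0,0,0],[0,0,0],[0,0,0],[0,0,0]], translation=[[0,0,0],[0,0,0],[0,0,0],[0,0,0],[0,0,0],[0,0,-1],[0,0,-4]], hand=[1,-1,-1,-1,-1,-1,-1])

```text
time_s: 43.3
tcp_pos: [0.5978, 0.1229, 0.0918]
eef_rot: [0.917, 0.399, -0.004, -0.001]
force: [-0.0, -0.1, -0.3]
finger_gap: 0.0876
gripper_force: 0.0
```

Request:
step_arm(angular=[[0,0,0],[0,0,0],[0,0,0],[0,0,0],[0,0,0],[0,0,0],[0,0,0],[0,0,0]], translation=[[0,0,-4],[0,0,-8],[0,0,-12],[-3,0,-15],[-6,-2,-18],[-8,-3,-18],[-8,-3,-18],[-8,-3,-18]], hand=[-1,-1,-1,-1,-1,-1,-1,-1])

```text
time_s: 43.97
tcp_pos: [0.5237, 0.0854, 0.276]
eef_rot: [0.917, 0.398, 0.001, 0.001]
force: [0.4, 1.4, -0.9]
finger_gap: 0.0876
gripper_force: 0.0
```

Request:
step_arm(angular=[[0,0,0],[0,0,0],[0,0,0],[0,0,0],[0,0,0],[0,0,0]], translation=[[0,0,0],[0,0,0],[0,0,0],[0,0,0],[0,0,0],[0,0,0]], hand=[-1,-1,-1,-1,-1,-1])

```text
time_s: 44.47
tcp_pos: [0.5243, 0.0861, 0.2743]
eef_rot: [0.917, 0.399, -0.0, -0.0]
force: [0.4, -0.1, 0.1]
finger_gap: 0.088
gripper_force: 0.0
```

```bash
python3 - <<'E'
from h import *
t,y,m=pose();o=ctrl.get_obs();print(t,y,o['qvel'].round(3))
p,d=read_camera('wrist');np.savez('w9.npz',p=p,d=d,t=t,m=m);cv2.imwrite('pics/w9.png',cv2.resize(p[0:330,100:540,::-1],None,fx=1.75,fy=1.75,interpolation=cv2.INTER_CUBIC))
E
```

```text
[0.52427136 0.08612613 0.27425317] 46.97774257951005 [ 0.002 -0.006  0.001  0.003  0.001  0.001  0.001]
```

View pics/w9.png

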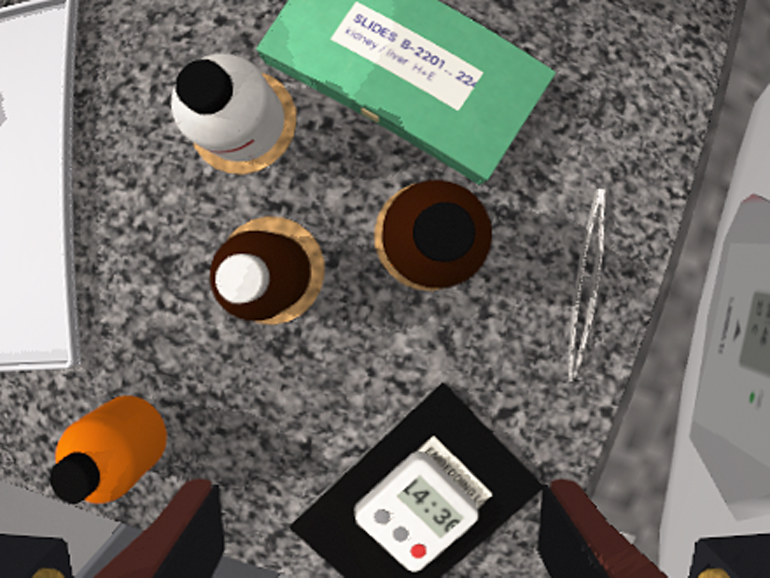

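Everything is in place: caps at crop (444,232), (242,278) and (204,87), each bottle over its coaster, and the timer on the book. A numeric check of the centring follows.

```bash
python3 - <<'E'
from h import *
np.set_printoptions(precision=4,suppress=True)
f=np.load('w9.npz');t,m=f['t'],f['m']
for n,a,b,z,c in(('large',444,232,.118,(.602,.125)),('small',242,278,.103,(.511,.179)),('white',204,87,.108,(.567,.265))):
    w=wray(t,m,100+a/1.75,b/1.75,z);print(n,w,w[:2]-c)
p,d=read_camera('top');p0=np.load('top0.npz')['p']
df=cv2.absdiff(p,p0).max(2);print('box region change',(df[80:150,262:362]>40).mean())
for u,v,h in((285.6,153.4,.108),(332.7,185,.103),(364.4,133.7,.118)):
    a,b=int(u)-14,int(v)-14;r=cv2.matchTemplate(p[b-8:b+36,a-8:a+36],p0[b:b+28,a:a+28],cv2.TM_CCOEFF_NORMED);print(r.max(),np.array(cv2.minMaxLoc(r)[3])-8)
E
```

```text
large [0.6001 0.1246 0.118 ] [-0.0019 -0.0004]
small [0.5124 0.1767 0.103 ] [ 0.0014 -0.0023]
white [0.5667 0.2615 0.108 ] [-0.0003 -0.0035]
box region change 0.03457142857142857
0.9880037 [0 0]
0.93044597 [1 0]
0.85673875 [0 0]
```

```bash
python3 -c "
from workcell import order
print(order.job_done())"
```

```text
the job is handed in; nothing more can be done
None
```

The job is handed in after about 44 s of robot time. The three bottles went upright into the tray, the timer then went flat, screen up, in the middle of the log book to within about 1 mm, and each bottle is back within about 4 mm of its own coaster's centre; the slide box was not touched.

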